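Load the wet spot plates on the shaker and lock them down

TASK

Move all the white spot plates from the two stacks onto the shaker, one flat to a green pad, any pad; they are wet and cling, so slide the top one sideways off its stack without lifting it or shifting what lies below, set it down gently, and leave the blue blanks where they are. Then lay the yellow hold-down strip over the slotted boss, slot over slot with its ends along the plates, pass the T-bolt through both until its washer is down and turn it a quarter turn to lock. Only then press the green start button and let go, and leave everything else on the bench where it stands.

Things in the scene. Friction and masses are not known exactly. Their poses are not given: they have to be found in the camera images.
- plate1: white porcelain spot plate with six round wells, 54 (x) x 84 (y) x 12 mm, 0.12 kg, origin under its centre, z up. Two stacks lie on the jack, long sides along the jack's y, about 104 mm apart along its x: this is the lower white one of the stack on blank1. The edges of a stack may be out of line by a few mm
- plate2: white porcelain spot plate with six round wells, 54 (x) x 84 (y) x 12 mm, 0.12 kg, origin under its centre, z up. Two stacks lie on the jack, long sides along the jack's y, about 104 mm apart along its x: this one lies on plate1 and may be absent. The edges of a stack may be out of line by a few mm
- plate3: white porcelain spot plate with six round wells, 54 (x) x 84 (y) x 12 mm, 0.12 kg, origin under its centre, z up. Two stacks lie on the jack, long sides along the jack's y, about 104 mm apart along its x: this is the lower white one of the stack on blank2. The edges of a stack may be out of line by a few mm
- plate4: white porcelain spot plate with six round wells, 54 (x) x 84 (y) x 12 mm, 0.12 kg, origin under its centre, z up. Two stacks lie on the jack, long sides along the jack's y, about 104 mm apart along its x: this one lies on plate3 and may be absent. The edges of a stack may be out of line by a few mm
- blank1: blue-glazed spot plate of the same size, a reagent blank: bottom of the -x stack, lying on the jack's top plate; it stays there; origin under its centre
- blank2: blue-glazed spot plate of the same size, a reagent blank: bottom of the +x stack, lying on the jack's top plate; it stays there; origin under its centre
- jack: fixed steel laboratory jack, top plate 190 (x) x 130 (y) mm, its upper side 72 mm above the bench; origin on the bench under its centre; its y axis points to the shaker, whose deck edge is 20 to 50 mm from the top plate's edge
- shaker: fixed platform shaker; origin on the bench under the centre of its deck. The aluminium deck, 180 (x) x 220 (y) mm, has its upper side at 70 mm; a control panel 65 mm deep, 53 mm high, lies on its -x side. In the deck's centre stands the dark slotted boss
- nest0 (a point): centre, on the deck's surface, of one of the four dark green pads, 60 (x) x 90 (y) mm, flush with the deck, at x -52, y -54 mm from the deck's centre; one plate lies on a pad with its long sides along the shaker's y
- nest1 (a point): centre, on the deck's surface, of one of the four dark green pads, 60 (x) x 90 (y) mm, flush with the deck, at x +52, y -54 mm from the deck's centre; one plate lies on a pad with its long sides along the shaker's y
- nest2 (a point): centre, on the deck's surface, of one of the four dark green pads, 60 (x) x 90 (y) mm, flush with the deck, at x -52, y +54 mm from the deck's centre; one plate lies on a pad with its long sides along the shaker's y
- nest3 (a point): centre, on the deck's surface, of one of the four dark green pads, 60 (x) x 90 (y) mm, flush with the deck, at x +52, y +54 mm from the deck's centre; one plate lies on a pad with its long sides along the shaker's y
- slot (a point): centre of the boss's upper side, 83 mm above the bench. The boss is 44 (x) x 70 (y) mm, 13 mm thick, with a through slot 15 (x) x 38 (y) mm along the shaker's y; below it is a hollow 20 mm deep where the T-head can turn, with 3 mm play when the washer is on the strip. Two brass lugs, 12 (x) x 8 (y) mm, 6 mm high, stand on it at y +-28 mm
- strip: loose yellow hold-down strip, flat on the bench, 8 mm thick, 180 mm long (y), 0.22 kg, origin under its centre. Ends 76 mm wide (x); waist, 72 mm long (y), 44 mm wide, with a through slot 20 (x) x 72 (y) mm. It lies on the boss along the shaker's y, the boss's two lugs inside its slot with 4 mm play, its ends 1 mm above the plates' inner edges
- bolt: T-bolt, 0.13 kg, upright in the stand; origin under its washer (38 mm diameter, 4 mm thick), which rests on stand or strip. Above, red wing handle 56 (x) x 12 (y) mm, 10 to 38 mm above the origin; below, 9 mm stem and T-head 30 (x) x 10 (y) mm, 24 to 32 mm below the origin. Wing and T-head both lie along its x. Turns either way; locked when the wing lies along the shaker's x
- stand: fixed grey bolt stand 80 (x) x 70 (y) x 45 mm, origin on the bench under its centre, with a slot 38 (x) x 16 (y) mm for the T-head, long along its x
- start (a joint): travel of the green start button, 0 released to 0.006 m fully pressed (5 N); it springs back
- start_top (a point): centre of the top of the green start button (26 mm diameter), on the shaker's control panel; pressed straight down
- beaker: glass beaker, 84 mm diameter, 105 mm high, bystander; origin under its centre
- reagent: amber reagent bottle, 64 mm diameter, 150 mm high, bystander; origin under its centre
- rinse: white bottle with red cap, 64 mm diameter, 160 mm high, bystander; origin under its centre
- dish: white porcelain dish, 90 mm diameter, 22 mm high, bystander; origin under its centre
- spatula: flat steel spatula, 150 mm long along its y, 14 mm wide, lying on the bench, bystander; origin near its middle
- jar: clear jar with green cap, 56 mm diameter, 75 mm high, bystander; origin under its centre
There are look-alikes about, which are no part of the job. Of the things like the bolt, leave any that is purple; of the rest the larger one is meant.

How it is judged:
On the way, in this order (a step that is already met when the one before it is completed fails the run):
1. every white plate lies flat on a pad of the shaker ((horizontal distance between plate1 and nest0 below 0.012 m or horizontal distance between plate1 and nest1 below 0.012 m or horizontal distance between plate1 and nest2 below 0.012 m or horizontal distance between plate1 and nest3 below 0.012 m) and z of plate1 in the frame of shaker between 0.065 and 0.075 m and angle between each of plate1, plate2, plate3, plate4's own z axis and vertical below 0.08 rad and angle between the y axis of each of plate1, plate2, plate3, plate4 and the y axis of shaker, either way round below 0.2 rad and linear speed of each of plate1, plate2, plate3, plate4 below 0.05 m/s and (horizontal distance between plate2 and nest0 below 0.012 m or horizontal distance between plate2 and nest1 below 0.012 m or horizontal distance between plate2 and nest2 below 0.012 m or horizontal distance between plate2 and nest3 below 0.012 m) and z of plate2 in the frame of shaker between 0.065 and 0.075 m and (horizontal distance between plate3 and nest0 below 0.012 m or horizontal distance between plate3 and nest1 below 0.012 m or horizontal distance between plate3 and nest2 below 0.012 m or horizontal distance between plate3 and nest3 below 0.012 m) and z of plate3 in the frame of shaker between 0.065 and 0.075 m and (horizontal distance between plate4 and nest0 below 0.012 m or horizontal distance between plate4 and nest1 below 0.012 m or horizontal distance between plate4 and nest2 below 0.012 m or horizontal distance between plate4 and nest3 below 0.012 m) and z of plate4 in the frame of shaker between 0.065 and 0.075 m), for 0.2 s.
2. the hold-down strip lies on the boss, slot over slot (horizontal distance between strip and slot below 0.012 m and angle between the y axis of strip and the y axis of shaker, either way round below 0.2 rad and z of strip in the frame of shaker between 0.078 and 0.088 m and angle between strip's own z axis and vertical below 0.1 rad), for 0.2 s.
3. the T-bolt is through strip and boss, washer down, and turned across the slot (horizontal distance between bolt and slot below 0.012 m and z of bolt in the frame of shaker between 0.086 and 0.0955 m and angle between bolt's own z axis and vertical below 0.15 rad and angle between the x axis of bolt and the x axis of shaker, either way round below 0.3 rad), for 0.2 s.
4. the start button is pressed (value of joint start above 0.004 m), for 0.05 s.
At the end, for the whole second after the job is handed in: Every white plate flat on a pad (12 mm, 0.2 rad), blanks within 10 mm of their start; strip level on the boss (12 mm, 0.2 rad); T-bolt in the slot (12 mm), washer down on the strip (4 mm), wing square across the slot (0.3 rad); button released; all at rest (all of step 1 and all of step 2 and all of step 3 and distance of each of blank1, blank2 from where it was at the start of the episode below 0.01 m and value of joint start below 0.002 m and linear speed of each of bolt, strip below 0.05 m/s); the robot touches nothing.
It fails at once if the rest of a stack is disturbed: a blue blank shifted by more than 10 mm, or a lower white plate pulled from beneath the upper one or dragged along with it by more than about 15 mm (distance of any of blank1, blank2 from where it was at the start of the episode above 0.01 m or (distance of plate2 from where it was at the start of the episode below 0.01 m and horizontal distance between plate1 and plate2 above 0.02 m) or (distance of plate4 from where it was at the start of the episode below 0.01 m and horizontal distance between plate3 and plate4 above 0.02 m) or (distance of plate2 from where it was at the start of the episode between 0.055 and 0.075 m and horizontal distance between plate1 and plate2 below 0.04 m) or (distance of plate4 from where it was at the start of the episode between 0.055 and 0.075 m and horizontal distance between plate3 and plate4 below 0.04 m)).
It fails at once if a plate is lifted by more than 8 mm while still over its stack (centre within 50 mm of the blank's), instead of being slid off ((horizontal distance between plate1 and blank1 below 0.05 m and z of plate1 in the frame of jack above 0.092 m) or (horizontal distance between plate2 and blank1 below 0.05 m and z of plate2 in the frame of jack above 0.104 m) or (horizontal distance between plate3 and blank2 below 0.05 m and z of plate3 in the frame of jack above 0.092 m) or (horizontal distance between plate4 and blank2 below 0.05 m and z of plate4 in the frame of jack above 0.104 m)).
It fails at once if a plate is dropped or thrown (faster than 0.7 m/s) (linear speed of any of plate1, plate2, plate3, plate4 above 0.7 m/s).
It fails at once if the start button is pressed while the T-bolt is not locked (value of joint start above 0.003 m and not (horizontal distance between bolt and slot below 0.012 m and z of bolt in the frame of shaker between 0.086 and 0.0955 m and angle between bolt's own z axis and vertical below 0.15 rad and angle between the x axis of bolt and the x axis of shaker, either way round below 0.3 rad)).
It fails at once if a bystander (beaker, bottle, dish, spatula, jar) is pushed aside by more than 30 mm (distance of any of beaker, reagent, rinse, dish, spatula, jar from where it was at the start of the episode above 0.03 m).
Of plate2, plate4 only 1 to 2 are there at a start; the rules pass over those that are not, and their reading is None.
At some moment in a run one of strip may be knocked a few centimetres aside while the robot is not near it.
It also fails if it takes over 210 s, if anything falls off the work surface, if the arm or the gripper's body presses on something with over 40 N, if the wrist force passes 120 N, or if a joint passes its speed limit or range.

ROBOT

A 6-joint arm with a two-finger parallel gripper is mounted at the origin on the work surface. World frame = base frame: x ahead of the robot, y to its left, z up, the work surface at z = 0. Lengths are in m, angles in rad, forces in N, time in s.
With the tool pointing down it reaches from about 0.3 to 0.75 m from the base axis. Payload 8.5 kg.
Tool frame: the origin (TCP) lies on the centre line of the jaws, within the pads' length; the fingertips stand 17 mm ahead of it and the grasp point (between the pads) lies 2 mm behind it (r.tcp_to_tips is the distance from the TCP to the fingertips, in m); z points along the fingers, y is the line along which they close (so a half turn about z gives the same grasp; the last joint's range is limited). The gripper opens to 88 mm and grips with 3 to 60 N. Pads are 18 mm wide; open, the fingers measure 123 mm over their backs; the gripper's body (75 mm by 187 mm) begins 45 mm behind the grasp point.
Start: joints at [-1.506, 0.381, 1.297, -0, 1.464, -0.215], TCP at [0.152, -0.529, 0.256] pointing down, gripper open.
Joint ranges: [-3.11, 3.11], [-0.89, 2.33], [0.22, 2.48], [-1.42, 4.56], [0.17, 2.85], [-2.88, 2.88]. Speed limits (rad/s): [2.39, 2.39, 3.14, 3.14, 3.14, 3.14].

INTERFACE

Orientations are given as [roll, pitch, yaw] about the fixed x, y, z axes, in that order (R = Rz(yaw) Ry(pitch) Rx(roll)).
In Python, from station import r gives the robot as it stands. The module is installed in compiled form; this text tells all that it offers.
- The arm moves only by the shell command python3 -m jog 'ROWS' [FORCE]. ROWS is JSON, a list of rows, each a list of 3 entries, a list of its own where there are three numbers: the turn, a rotation vector about the tool's x, y, z in degrees, then the shift along the tool's x, y, z in mm, then the closure, from 0 (fully open) to 1 (shut). In form: [[[ax, ay, az], [dx, dy, dz], gripper], ...]. A call has 1 to 10 rows; each row is the pose to reach, as a shift and turn from the pose commanded when the call began, along the tool's axes at that moment; what a row does not reach only later rows make up. A row lasts 1/10 s, in which the tool goes at most 50 mm and 8.59 degrees, less where a joint would pass 70% of its speed; a pose out of reach is approached as far as the arm can. A call with a gripper value outside its range is refused whole. The fingers move at their own pace and stop on an object; FORCE is the grip in N (left out, the last holds). Time passes only in rows, so rows that repeat a pose let the fingers close. It gives the time, the measured TCP pose, the force, the opening and the grip force at its end, in the units of the state.
- r.observe(): the state, without advancing time (a new reading comes with each control period).
- r.capture(name): name is "scene" or "top"; returns a dict with "pixels" (384x512x3 uint8, red, green, blue), "fx", "fy", "cx", "cy" (pixels), "extrinsics" (4x4, takes a point from camera to world coordinates). Camera axes: x right, y down, z forward; pixel columns grow to the right and rows downward; lengths in m; the calibration is good to about 2 mm. A picture is of the moment at which its call begins. There is no depth.
- r.job_done(): hands the job in; it is judged then, once.
The state is a dict: "t": time; "qpos": joint angles; "joint_vel": joint speeds; "joint_efforts": joint torques, N m; "position": TCP position; "orientation": TCP orientation; "contact_force": force on the tool from outside, world axes, zero at the start; "moment": the same for the moment, N m; "grip_width": finger opening in m; "grasp_force": force on a finger pad.
Only numpy, scipy, OpenCV 4.12 (cv2) and the standard library are available. Lean on these libraries where they do the work, as an engineer would, in place of code of your own. Each camera call takes 0.05 s, during which the arm holds its last target. There are 200 camera calls.

## Working session

There is one attempt and no reset: what is moved stays moved. The work goes in short steps, Python scripts to look and compute and a shell command to move; the robot and the scene stay as the last step left them, time stands still between calls to the robot, and variables do not carry over. Pictures are saved under pics/ and viewed, at most 18 in all, crops included, and the job is handed in when it is done.

```bash
mkdir -p pics
cat > h.py <<'E'
from station import r
import numpy as np, cv2
def cap(n,f=None):
    d=r.capture(n); im=d["pixels"][:,:,::-1].copy()
    if f: cv2.imwrite("pics/"+f,im)
    return d,im
def ray(d,uv,z):
    E=np.array(d["extrinsics"]); v=E[:3,:3]@np.array([(uv[0]-d["cx"])/d["fx"],(uv[1]-d["cy"])/d["fy"],1.])
    o=E[:3,3]; return (o+v*(z-o[2])/v[2])
def proj(d,p):
    E=np.linalg.inv(np.array(d["extrinsics"])); q=E[:3,:3]@np.array(p)+E[:3,3]
    return np.array([d["fx"]*q[0]/q[2]+d["cx"],d["fy"]*q[1]/q[2]+d["cy"]])
E
python3 - <<'E'
from h import *
for n in("top","scene"):
    d,im=cap(n); cv2.imwrite(f"pics/{n}0.png",cv2.resize(im,(800,600),interpolation=cv2.INTER_CUBIC)); cv2.imwrite(f"raw_{n}.png",im)
    print(n,d["fx"],d["cx"],d["cy"],np.round(d["extrinsics"],3).tolist())
print(r.observe(), r.tcp_to_tips)
E
```

```text
top 351.53689607735043 256.03012217414965 191.87848162844045 [[-0.008, -1.0, 0.023, 0.519], [-1.0, 0.008, -0.001, -0.061], [0.0, -0.023, -1.0, 1.244], [0.0, 0.0, 0.0, 1.0]]
scene 422.45909399562765 262.5609908681288 195.50723393299853 [[0.882, 0.256, -0.396, 1.034], [0.471, -0.517, 0.715, -0.913], [-0.022, -0.817, -0.576, 0.811], [0.0, 0.0, 0.0, 1.0]]
{'t': 0.1, 'qpos': array([-1.50633459e+00,  3.81106307e-01,  1.29812872e+00, -4.77013002e-05,
        1.46354936e+00, -2.15292518e-01]), 'joint_vel': array([-0.00035695, -0.00190111, -0.00518967,  0.00124672, -0.00038641,
       -0.00084686]), 'joint_efforts': array([ 6.48699104e-03, -4.38651037e+01, -2.24908698e+01,  7.16491928e-02,
        3.41816177e-02, -6.19143998e-05]), 'position': array([ 0.15184255, -0.52840371,  0.25523044]), 'orientation': array([-3.14041830e+00, -2.08266754e-04,  2.79759270e-01]), 'contact_force': array([-0.0502568 , -0.86781298,  0.56493544]), 'moment': array([ 0.01917622, -0.01644245,  0.02153484]), 'grasp_force': 0.0, 'grip_width': 0.08791975348628095} 0.017
```

View pics/top0.png

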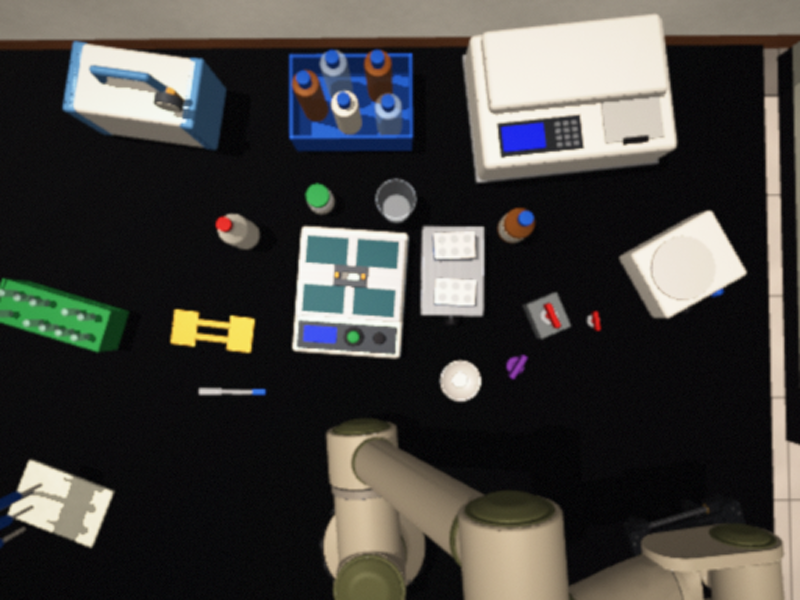

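View pics/scene0.png

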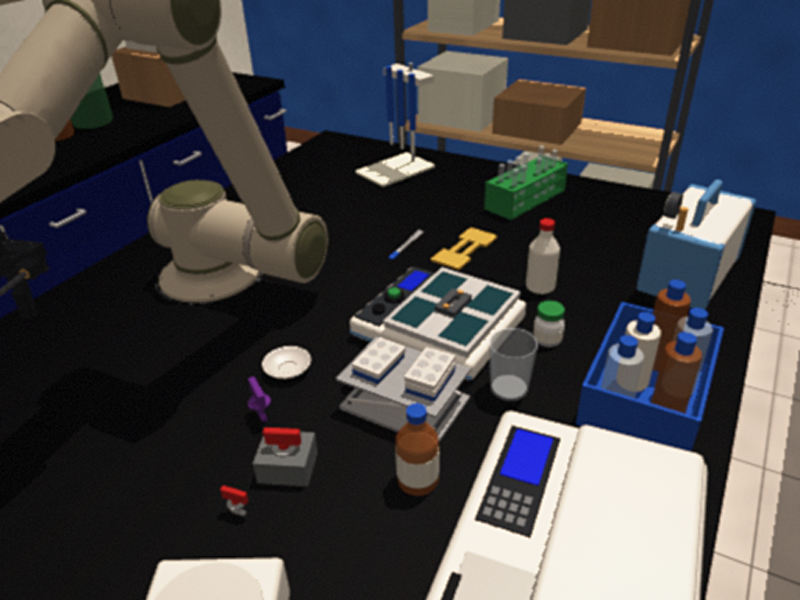

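The top view shows the shaker at about (350,290), the jack and stacks at (455,270), the strip at (212,330) and the stand with the red bolt at (548,315). A smaller red bolt is at (594,320) and the purple one at (516,366). The large red bolt in the stand is the one meant, because it is not purple and is the larger of the two red ones. I'll confirm that and count the stacks in enlarged crops.

Run:
```python
from h import *
s=cv2.imread("raw_scene.png"); t=cv2.imread("raw_top.png")
a=cv2.resize(s[205:325,130:310],(800,533),interpolation=cv2.INTER_CUBIC); cv2.imwrite("pics/s_crop.png",a)
b=cv2.resize(t[135:255,255:400],(725,600),interpolation=cv2.INTER_CUBIC); cv2.imwrite("pics/t_crop.png",b)
```

```text
(no output)
```

View pics/s_crop.png

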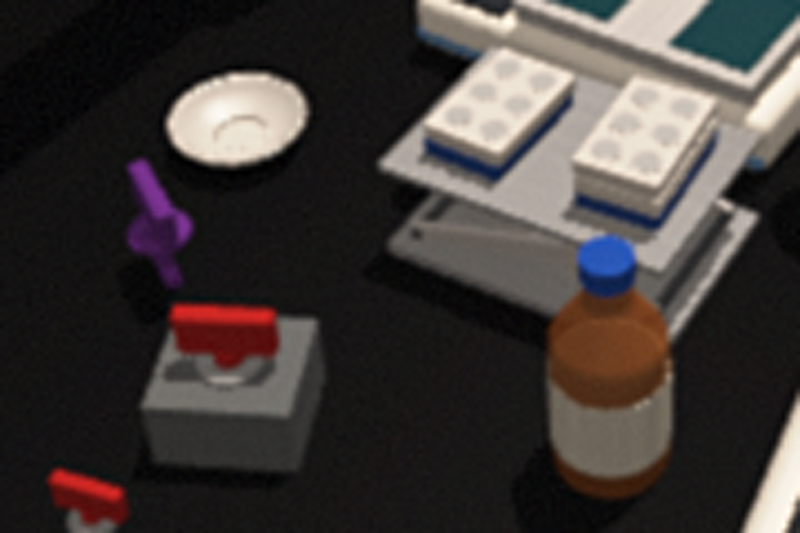

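View pics/t_crop.png

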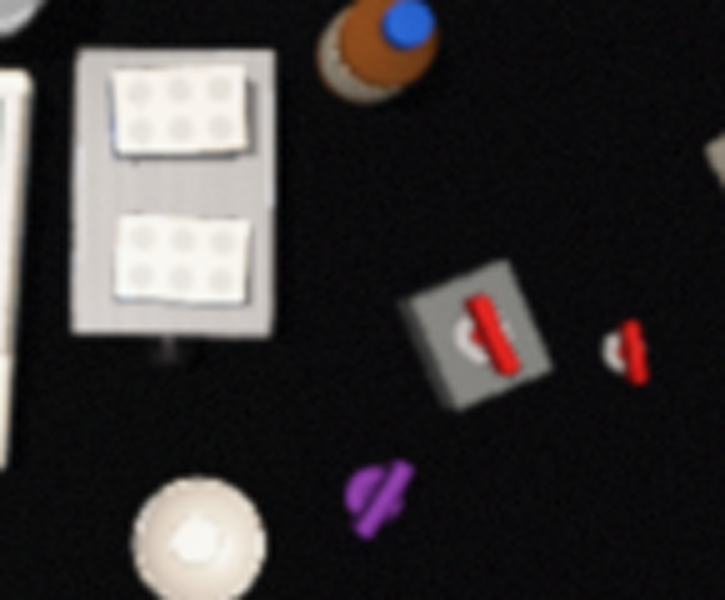

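The crops confirm it: the -x stack has one white plate (plate1) and the +x stack has two (plate3, plate4). The large red-winged bolt in the stand, at crop (490,335), is the one to use. Next I measure everything.

```bash
cat > meas.py <<'E'
from h import *
def hsv(im): return cv2.cvtColor(im,cv2.COLOR_BGR2HSV).astype(int)
def comps(m,d,z,amin,box=None):
    m=m.astype(np.uint8)*255
    if box: k=np.zeros_like(m); k[box[1]:box[3],box[0]:box[2]]=1; m=m*k
    n,_,st,c=cv2.connectedComponentsWithStats(m); out=[]
    lab=_
    for i in range(1,n):
        if st[i,4]<amin: continue
        ys,xs=np.nonzero(lab==i)
        P=np.array([ray(d,(u,v),z)[:2] for u,v in zip(xs,ys)])
        (c0,wh,ang)=cv2.minAreaRect((P*1000).astype(np.float32))
        w,v=np.linalg.eigh(np.cov((P-P.mean(0)).T)); ax=v[:,1]
        out.append((P.mean(0)*1000,np.array(c0),np.array(wh),ang,np.degrees(np.arctan2(ax[1],ax[0]))%180,st[i,4],c[i]))
    return out
def show(t,o):
    for q in o: print(t,"mean",np.round(q[0],1),"rect",np.round(q[1],1),np.round(q[2],1),"ang %.1f long %.1f n %d px"%(q[3],q[4],q[5]),np.round(q[6]))
E
python3 - <<'E'
from meas import *
for n in("top","scene"):
    d,im=cap(n); h=hsv(im); H,S,V=h[...,0],h[...,1],h[...,2]
    bx=(180,130,330,240) if n=="top" else (215,160,350,270)
    show(n+" pad",comps((H>75)&(H<105)&(S>90)&(V>40)&(V<150),d,.070,60,bx))
    if n=="top":
        show("plates",comps((S<60)&(V>205),d,.096,60,(272,140,312,200)))
        show("jack",comps((S<70)&(V>90),d,.072,300,(268,140,312,206)))
    show(n+" strip",comps((H>18)&(H<32)&(S>110)&(V>120),d,.008,60,(90,180,180,240) if n=="top" else (260,130,340,180)))
    b=(330,180,400,225) if n=="top" else (130,260,210,320)
    show(n+" red z83",comps(((H<8)|(H>172))&(S>150)&(V>110),d,.083,15,b))
    show(n+" button",comps((H>45)&(H<75)&(S>120)&(V>60),d,.06,10,(215,205,240,226) if n=="top" else (235,170,275,200)))
E
```

```text
top pad mean [655.   94.2] rect [655.   94.7] [80.3 51.8] ang 84.8 long 84.8 n 371 px [209. 160.]
top pad mean [646.5 -13. ] rect [646.7 -13.1] [81.4 51.7] ang 86.0 long 86.5 n 380 px [241. 162.]
top pad mean [551.9 102.3] rect [552.8 102.9] [80.2 53.3] ang 85.6 long 85.1 n 368 px [207. 191.]
top pad mean [543.7  -4.9] rect [544.4  -5.3] [81.2 53.3] ang 85.1 long 83.6 n 378 px [239. 193.]
plates mean [ 663.1 -177.1] rect [ 665.7 -174.4] [85.2 59.1] ang 89.5 long 96.3 n 450 px [291. 156.]
plates mean [ 574.6 -158.8] rect [ 590.4 -168.7] [107.9 137.4] ang 89.5 long 40.1 n 884 px [286. 183.]
jack mean [ 607.8 -173.4] rect [ 607.1 -172.7] [133.6 190.8] ang 89.3 long 178.3 n 2322 px [289. 173.]
top strip mean [482.5 361.4] rect [482.6 361.2] [183.   78.6] ang 82.9 long 83.0 n 904 px [136. 211.]
top red z83 mean [ 511.5 -381.8] rect [ 510.7 -381.3] [54.5 17.3] ang 23.7 long 25.6 n 76 px [353. 202.]
top red z83 mean [ 499.6 -475. ] rect [ 499.5 -474.3] [13.2 39.6] ang 89.1 long 8.5 n 47 px [381. 205.]
top button mean [469.   40.4] rect [468.   41.1] [23.5 23.5] ang 89.6 long 117.0 n 51 px [226. 215.]
scene pad mean [549.5 102.7] rect [550.7 102.1] [80.6 51.3] ang 85.5 long 79.3 n 214 px [283. 182.]
scene pad mean [653.9  92.2] rect [652.8  93.8] [80.4 56.4] ang 84.0 long 82.1 n 267 px [313. 192.]
scene pad mean [542.3  -7.4] rect [542.8  -6.1] [80.6 52.6] ang 85.7 long 87.0 n 269 px [265. 199.]
scene pad mean [646.2 -13.6] rect [645.1 -13.6] [81.9 55. ] ang 85.8 long 89.0 n 322 px [296. 210.]
scene strip mean [482.6 354.8] rect [483.3 358.8] [186.4  80.2] ang 83.3 long 82.9 n 429 px [296. 158.]
scene red z83 mean [ 513.6 -387.6] rect [ 514.  -388.9] [55.3 12.9] ang 26.9 long 24.9 n 93 px [180. 276.]
scene red z83 mean [ 523.5 -509.3] rect [ 523.5 -509.2] [38.8  9.1] ang 9.2 long 8.4 n 62 px [149. 314.]
scene button mean [464.1  47.6] rect [463.5  47. ] [22.3 29. ] ang 28.9 long 118.5 n 39 px [252. 186.]
```

Run:
```python
from meas import *
D={}
for n in("top","scene"):
    d,im=cap(n); h=hsv(im); H,S,V=h[...,0],h[...,1],h[...,2]; D[n]=(d,h)
d,h=D["top"];V=h[...,2]
print(V[150:200:2,280:310:3])
def tri(a,b):
    L=[]
    for n,uv in(("top",a),("scene",b)):
        p=ray(D[n][0],uv,0);q=ray(D[n][0],uv,.3);v=(q-p)/np.linalg.norm(q-p);L.append((p,np.eye(3)-np.outer(v,v)))
    A=sum(M for _,M in L);x=np.linalg.solve(A,sum(M@p for p,M in L));return np.round(x*1000,1)
def cen(n,f,box):
    d,h=D[n];m=f(h[...,0],h[...,1],h[...,2]); k=np.zeros_like(m);k[box[1]:box[3],box[0]:box[2]]=1
    ys,xs=np.nonzero(m&k);return xs.mean(),ys.mean()
g=lambda H,S,V:(H>45)&(H<75)&(S>120)&(V>60)
print("button",tri(cen("top",g,(215,205,240,226)),cen("scene",g,(235,170,275,200))))
rd=lambda H,S,V:((H<8)|(H>172))&(S>150)&(V>110)
print("wing",tri(cen("top",rd,(335,180,370,225)),cen("scene",rd,(160,260,210,300))))
for n,uv in(("top",cen("top",rd,(335,180,370,225))),("scene",cen("scene",rd,(160,260,210,300)))): print(ray(D[n][0],uv,.069)*1000,ray(D[n][0],uv,.072)*1000)
st=comps((h[...,1]<60)&(h[...,2]>60)&(h[...,2]<150),D["top"][0],.045,60,(330,180,372,222)); show("stand",st)
```

```text
[[247 243 248 242 244 247 237 245 181 200]
 [242 232 248 231 234 247 229 240 133 197]
 [239 231 248 235 236 248 231 244 138 198]
 [248 242 248 247 248 248 248 248 133 198]
 [248 242 248 244 242 248 237 246 141 198]
 [243 231 247 233 232 248 230 239 158 198]
 [244 232 247 238 236 248 235 244 170 198]
 [246 241 246 246 245 235 231 216 157 199]
 [146 128 126 132 129 125 121 121 179 200]
 [208 205 204 205 206 204 203 203 203 204]
 [212 207 208 208 209 205 204 206 203 204]
 [212 208 207 208 207 206 205 206 205 203]
 [211 206 207 207 208 206 206 205 205 204]
 [211 206 207 209 208 207 206 205 206 203]
 [237 236 239 231 227 202 203 191 209 200]
 [247 239 247 246 242 248 245 246 231 202]
 [244 234 245 240 232 248 232 238 216 204]
 [247 237 247 242 234 248 232 238 200 205]
 [248 248 248 248 247 248 246 247 196 205]
 [247 237 248 244 242 248 244 247 181 205]
 [244 233 247 236 233 248 232 241 161 204]
 [247 240 248 242 237 248 233 242 149 203]
 [209 201 213 231 242 246 244 246 145 206]
 [210 205 207 190 188 179 173 181 182 204]
 [213 210 213 208 208 206 204 207 204 203]]
button [469.   39.8  66.2]
wing [ 510.6 -384.    77.9]
[ 510.81744084 -386.22665906   69.        ] [ 510.83854888 -385.3970846    72.        ]
[ 503.84433355 -377.71976132   69.        ] [ 505.98978874 -379.88620821   72.        ]
stand mean [ 512. -382.] rect [ 511.5 -383.6] [83.9 75.4] ang 22.5 long 16.0 n 398 px [350. 201.]
```

```bash
cat > plates.py <<'E'
from meas import *
import sys
def run(zA,zB):
  for n in("top","scene"):
    d,im=cap(n); 
    k=4; im=cv2.resize(im,None,fx=k,fy=k,interpolation=cv2.INTER_LINEAR); h=hsv(im)
    d=dict(d); d["fx"]*=k;d["fy"]*=k;d["cx"]=d["cx"]*k+1.5;d["cy"]=d["cy"]*k+1.5
    m=(h[...,1]<70)&(h[...,2]>(222 if n=="top" else 195))
    m=cv2.morphologyEx(m.astype(np.uint8),cv2.MORPH_CLOSE,np.ones((13,13),np.uint8))>0
    for nm,z,b in(("plate-x",zA,(544,170,324,205)),("plate+x",zB,(0,)*4)):
        if z is None: continue
        c=np.array([.56 if nm=="plate-x" else .663,-.173,z]); u=proj(d,c)
        w=90
        show(n+" "+nm,comps(m,d,z,1500,(int(u[0]-w),int(u[1]-w),int(u[0]+w),int(u[1]+w))))
if __name__=="__main__": run(*[None if a=="0" else float(a) for a in sys.argv[1:3]])
E
python3 plates.py .096 .108
```

```text
top plate-x mean [ 564.2 -175.3] rect [ 563.8 -175.2] [85.9 54.5] ang 85.6 long 86.2 n 6638 px [1164.  745.]
top plate+x mean [ 660.4 -175. ] rect [ 660.2 -175.1] [53.8 83.7] ang 2.3 long 93.3 n 6532 px [1164.  626.]
scene plate-x mean [ 562.5 -178.3] rect [ 562.  -177.4] [83.9 55.4] ang 86.5 long 87.4 n 6528 px [969. 910.]
scene plate+x mean [ 637.2 -101.9] rect [641.8 -95.6] [ 29.4 114. ] ang 85.5 long 172.3 n 1644 px [1121.  863.]
scene plate+x mean [ 659.  -176.8] rect [ 658.7 -175.4] [55.  85.1] ang 1.8 long 91.5 n 7292 px [1100.  937.]
```

```bash
cat > go.py <<'E'
# usage: go.py x y z psi  (mm, deg) -> turn & shift in tool axes from the present pose
import sys
from h import *
from scipy.spatial.transform import Rotation as R
o=r.observe(); x,y,z,psi=map(float,sys.argv[1:5])
A=R.from_euler("xyz",o["orientation"]); B=R.from_euler("xyz",[180,0,psi],degrees=True)
print("now",np.round(o["position"]*1000,1),np.round(np.degrees(o["orientation"]),1),"t",round(o["t"],1))
print("turn",np.round((A.inv()*B).as_rotvec(degrees=True),2),"shift",np.round(A.inv().apply(np.array([x,y,z])-o["position"]*1000),1))
E
python3 go.py 660 -175.5 190 92.3
python3 - <<'E'
from h import *
d,_=cap("top")
for n,uv,z in(("beaker",(396,200),.09),("jar",(318,198),.07),("rinse cap",(224,224),.16),("reagent cap",(526,219),.15),("dish",(461,380),.02)): print(n,ray(d,np.array(uv)*.64,z)*1000)
E
```

```text
now [ 151.9 -528.6  255.7] [-180.   -0.   16.] t 0.4
turn [-1.000e-02 -1.000e-02 -7.627e+01] shift [ 585.9 -199.    65.7]
beaker [756.63399686 -55.35064816  90.        ]
jar [766.38988896 112.12938573  70.        ]
rinse cap [697.19657224 285.09840185 160.        ]
reagent cap [ 704.0772898  -315.17842141  150.        ]
dish [ 368.35581766 -196.18200879   20.        ]
```

```bash
python3 -m jog '[[[0,0,-76.3],[586,-199,66],0.2],[[0,0,-76.3],[586,-199,66],0.2],[[0,0,-76.3],[586,-199,66],0.2],[[0,0,-76.3],[586,-199,66],0.2],[[0,0,-76.3],[586,-199,66],0.2],[[0,0,-76.3],[586,-199,66],0.2],[[0,0,-76.3],[586,-199,66],0.2],[[0,0,-76.3],[586,-199,66],0.2],[[0,0,-76.3],[586,-199,66],0.2],[[0,0,-76.3],[586,-199,66],0.2]]' 25; python3 go.py 660 -175.5 135 92.3
```

```text
t: 1.45
position: [0.5617, -0.2434, 0.2026]
orientation: [3.141, 0.0, 1.615]
contact_force: [1.0, -1.3, 0.4]
grip_width: 0.0703
grasp_force: 0.0
now [ 561.7 -243.4  202.6] [180.    0.   92.6] t 1.4
turn [0.01 0.01 0.25] shift [ 63.5 101.2  67.6]
```

```bash
python3 -m jog '[[[0,0,0],[0,0,0],0.2],[[0,0,0],[0,0,0],0.2],[[0,0,0],[0,0,0],0.2]]' >/dev/null; python3 go.py 660 -175.5 135 92.3
```

```text
now [ 559.6 -245.6  202.8] [-180.     0.    92.3] t 1.8
turn [-0.01  0.01 -0.03] shift [ 66.1 103.2  67.8]
```

Move over the top plate, settle, then look closely.

```bash
python3 -m jog '[[[0,0,0],[66,103,30],0.2],[[0,0,0],[66,103,30],0.2],[[0,0,0],[66,103,30],0.2],[[0,0,0],[66,103,30],0.2],[[0,0,0],[66,103,50],0.2],[[0,0,0],[66,103,68],0.2],[[0,0,0],[66,103,68],0.2],[[0,0,0],[66,103,68],0.2],[[0,0,0],[66,103,68],0.2]]'; python3 go.py 660 -175.5 116 92.3
python3 - <<'E'
from h import *
d,im=cap("scene"); u=proj(d,(.66,-.175,.11)).astype(int)
cv2.imwrite("pics/g1.png",cv2.resize(im[u[1]-60:u[1]+50,u[0]-75:u[0]+75],(800,587),interpolation=cv2.INTER_CUBIC))
E
```

```text
t: 2.65
position: [0.6604, -0.1758, 0.1364]
orientation: [3.14, 0.001, 1.61]
contact_force: [0.1, -0.6, -0.2]
grip_width: 0.0705
grasp_force: 0.0
now [ 660.4 -175.8  136.4] [1.799e+02 1.000e-01 9.230e+01] t 2.6
turn [ 0.11  0.06 -0.03] shift [ 0.4 -0.4 20.4]
```

View pics/g1.png

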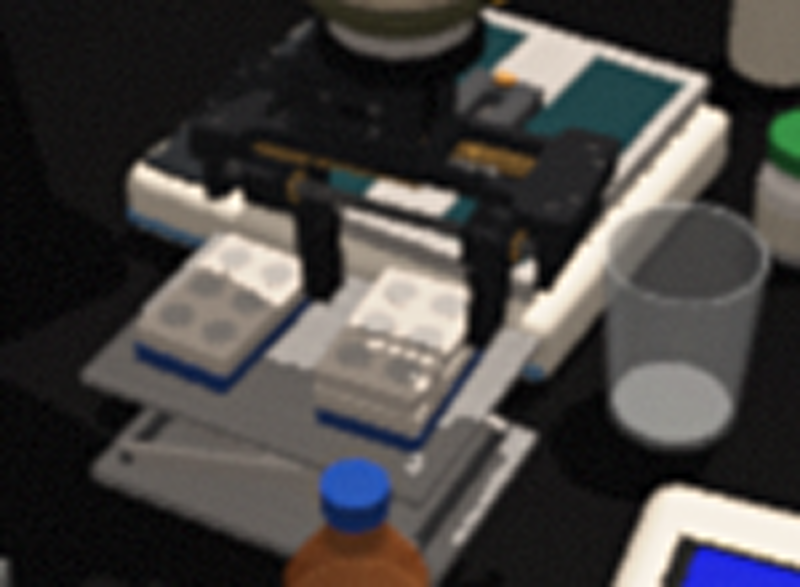

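The picture shows the fingers straddling the +x stack's top plate (crop ~(320,290) and (490,330)). I'll descend and grip it.

```bash
python3 -m jog '[[[0,0,0],[0,0,8],0.2],[[0,0,0],[0,0,16],0.2],[[0,0,0],[0,0,20],0.2],[[0,0,0],[0,0,20],0.2],[[0,0,0],[0,0,20],0.5],[[0,0,0],[0,0,20],0.5],[[0,0,0],[0,0,20],0.5],[[0,0,0],[0,0,20],0.5],[[0,0,0],[0,0,20],0.5],[[0,0,0],[0,0,20],0.5]]' 25; python3 -m jog '[[[0,0,0],[2,0,0],0.5],[[0,0,0],[4,0,0],0.5],[[0,0,0],[6,0,0],0.5],[[0,0,0],[8,0,0],0.5],[[0,0,0],[10,0,0],0.5],[[0,0,0],[12,0,0],0.5],[[0,0,0],[14,0,0],0.5],[[0,0,0],[16,0,0],0.5],[[0,0,0],[18,0,0],0.5],[[0,0,0],[20,0,0],0.5]]'
python3 - <<'E'
from h import *
d,im=cap("scene"); u=proj(d,(.66,-.175,.11)).astype(int)
cv2.imwrite("pics/g2.png",cv2.resize(im[u[1]-40:u[1]+40,u[0]-55:u[0]+55],(800,582),interpolation=cv2.INTER_CUBIC))
E
```

```text
t: 3.7
position: [0.6605, -0.1748, 0.115]
orientation: [3.141, 0.0, 1.612]
contact_force: [0.3, 1.1, 1.2]
grip_width: 0.0536
grasp_force: 25.0
t: 4.7
position: [0.6597, -0.1548, 0.1149]
orientation: [3.141, 0.0, 1.611]
contact_force: [-0.3, -3.1, 4.2]
grip_width: 0.054
grasp_force: 25.0
```

View pics/g2.png

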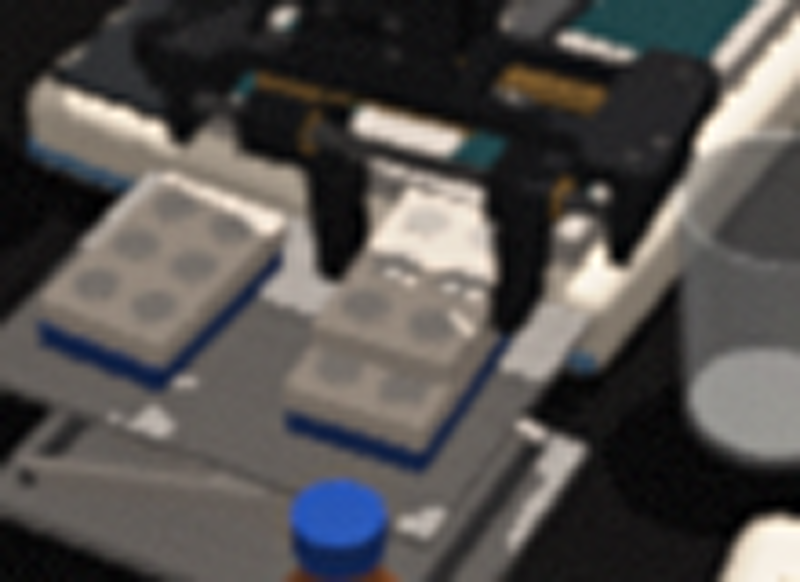

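The top plate slides and the one below stays put. Continue the level slide.

```bash
python3 -m jog '[[[0,0,0],[3,0,0],0.5],[[0,0,0],[8,0,0],0.5],[[0,0,0],[14,0,0],0.5],[[0,0,0],[20,0,0],0.5],[[0,0,0],[26,0,0],0.5],[[0,0,0],[32,0,0],0.5],[[0,0,0],[38,0,0],0.5],[[0,0,0],[44,0,0],0.5],[[0,0,0],[50,0,0],0.5],[[0,0,0],[56,0,0],0.5]]' >/dev/null;  python3 -m jog '[[[0,0,0],[8,0,0],0.5],[[0,0,0],[16,0,0],0.5],[[0,0,0],[24,0,0],0.5],[[0,0,0],[32,0,0],0.5],[[0,0,0],[40,0,0],0.5],[[0,0,0],[46,0,-2],0.5],[[0,0,0],[50,0,-4],0.5],[[0,0,0],[50,0,-5],0.5],[[0,0,0],[50,0,-5],0.5]]'; python3 go.py 654.8 94.2 100 85.6;python3 - <<'E'
from h import *
d,im=cap("top"); cv2.imwrite("pics/g3.png",cv2.resize(im[120:250,180:340],(738,600),interpolation=cv2.INTER_CUBIC))
E
python3 plates.py 0.096 0.096
```

```text
t: 6.65
position: [0.6554, -0.049, 0.12]
orientation: [3.141, 0.0, 1.611]
contact_force: [-0.4, -0.6, -0.5]
grip_width: 0.0536
grasp_force: 25.0
now [655.4 -49.  120. ] [180.    0.   92.3] t 6.7
turn [0.03 0.01 6.73] shift [143.1   5.2  20. ]
top plate+x mean [ 677.7 -185.4] rect [ 682.6 -180.5] [81.6 31.2] ang 72.8 long 83.9 n 2118 px [1175.  607.]
scene plate+x mean [ 676.8 -186. ] rect [ 681.3 -181. ] [89.8 34.8] ang 70.7 long 82.1 n 2489 px [1118.  968.]
```

View pics/g3.png

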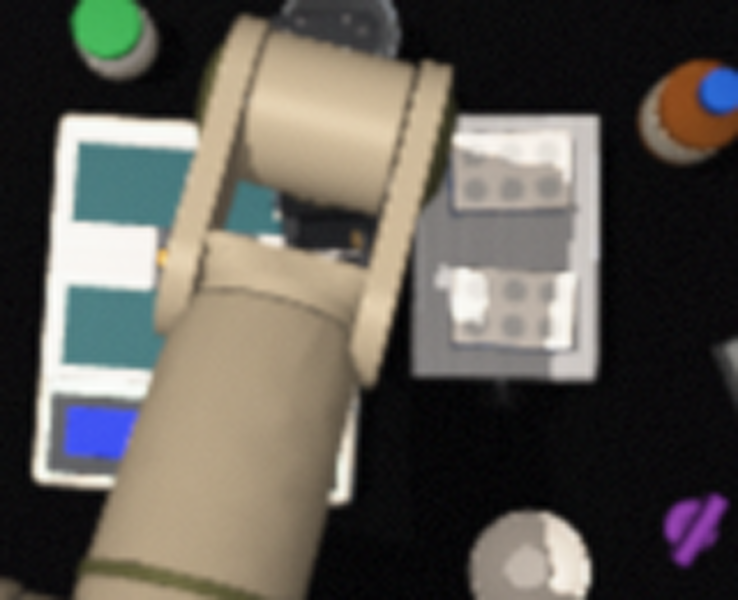

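The top view shows plate3 at crop (512,170) and the −x stack at (512,310), both still in place. Now carry the plate to nest3.

```bash
python3 -m jog '[[[0,0,1],[10,0,0],0.5],[[0,0,2],[30,1,0],0.5],[[0,0,3],[50,2,0],0.5],[[0,0,4],[70,3,0],0.5],[[0,0,5],[90,4,0],0.5],[[0,0,6],[110,4,0],0.5],[[0,0,6.7],[130,5,0],0.5],[[0,0,6.7],[140,5,0],0.5],[[0,0,6.7],[143.5,5,4],0.5],[[0,0,6.7],[143.5,5,10],0.5]]' >/dev/null; python3 -m jog '[[[0,0,0],[0,0,4],0.5],[[0,0,0],[0,0,6],0.5],[[0,0,0],[0,0,6],0.5],[[0,0,0],[0,0,6],0.5]]'; python3 go.py 654.8 94.6 91 85.6
```

```text
t: 8.2
position: [0.6546, 0.0943, 0.1038]
orientation: [3.142, -0.0, 1.494]
contact_force: [-0.4, -0.3, -1.2]
grip_width: 0.0539
grasp_force: 25.0
now [654.6  94.3 103.8] [180.   -0.   85.6] t 8.2
turn [ 0.   -0.    0.01] shift [ 0.3  0.2 12.8]
```

```bash
python3 -m jog '[[[0,0,0],[0,0,3],0.5],[[0,0,0],[0,0,6],0.5],[[0,0,0],[0,0,9],0.5],[[0,0,0],[0,0,11],0.5],[[0,0,0],[0,0,12.5],0.5],[[0,0,0],[0,0,13.5],0.5],[[0,0,0],[0,0,14],0.5],[[0,0,0],[0,0,14],0.5]]'
```

```text
t: 9.0
position: [0.6545, 0.0947, 0.0897]
orientation: [3.142, -0.0, 1.495]
contact_force: [0.5, -0.2, -1.0]
grip_width: 0.0537
grasp_force: 25.0
```

```bash
python3 -m jog '[[[0,0,0],[0,0,0.5],0.5],[[0,0,0],[0,0,1],0.5],[[0,0,0],[0,0,1],0.5]]'; python3 -m jog '[[[0,0,0],[0,0,0],0.22],[[0,0,0],[0,0,0],0.22],[[0,0,0],[0,0,0],0.22],[[0,0,0],[0,0,-15],0.22],[[0,0,0],[0,0,-40],0.2],[[0,0,0],[0,0,-70],0.2],[[0,0,0],[0,0,-70],0.2],[[0,0,0],[0,0,-70],0.2]]'; python3 go.py 660 -175 160 86
```

```text
t: 9.3
position: [0.6545, 0.0947, 0.089]
orientation: [3.141, 0.0, 1.495]
contact_force: [-0.5, -0.8, 0.8]
grip_width: 0.0539
grasp_force: 25.0
t: 10.1
position: [0.6545, 0.0947, 0.159]
orientation: [3.141, -0.0, 1.495]
contact_force: [-0.2, 0.2, -0.4]
grip_width: 0.0707
grasp_force: 0.0
now [654.5  94.7 159. ] [180.   -0.   85.6] t 10.1
turn [ 0.05 -0.   -0.37] shift [-268.5   26.1   -1. ]
```

```bash
python3 -m jog '[[[0,0,0],[0,-50,-40],0.2],[[0,0,0],[50,-150,-90],0.2],[[0,0,0],[100,-200,-100],0.2],[[0,0,0],[150,-220,-100],0.2],[[0,0,0],[150,-220,-100],0.2],[[0,0,0],[150,-220,-100],0.2],[[0,0,0],[150,-220,-100],0.2],[[0,0,0],[150,-220,-100],0.2]]'|head -2; python3 plates.py .096 .096
python3 - <<'E'
from h import *
d,im=cap("top"); cv2.imwrite("pics/g4.png",cv2.resize(im[120:250,180:340],(738,600),interpolation=cv2.INTER_CUBIC))
E
```

```text
t: 10.9
position: [0.4459, 0.2615, 0.258]
top plate-x mean [ 564.3 -175.2] rect [ 564.1 -175.2] [85.9 54.2] ang 85.5 long 86.2 n 6641 px [1164.  745.]
top plate+x mean [ 661.3 -175.9] rect [ 661.3 -175.6] [53.8 83.5] ang 1.8 long 91.5 n 6429 px [1163.  627.]
scene plate-x mean [ 562.6 -178.4] rect [ 562.  -177.4] [83.9 55.3] ang 86.5 long 87.3 n 6520 px [969. 910.]
scene plate+x mean [ 660.2 -177.8] rect [ 659.9 -176.5] [55.1 84.5] ang 1.5 long 91.2 n 7256 px [1101.  952.]
```

View pics/g4.png

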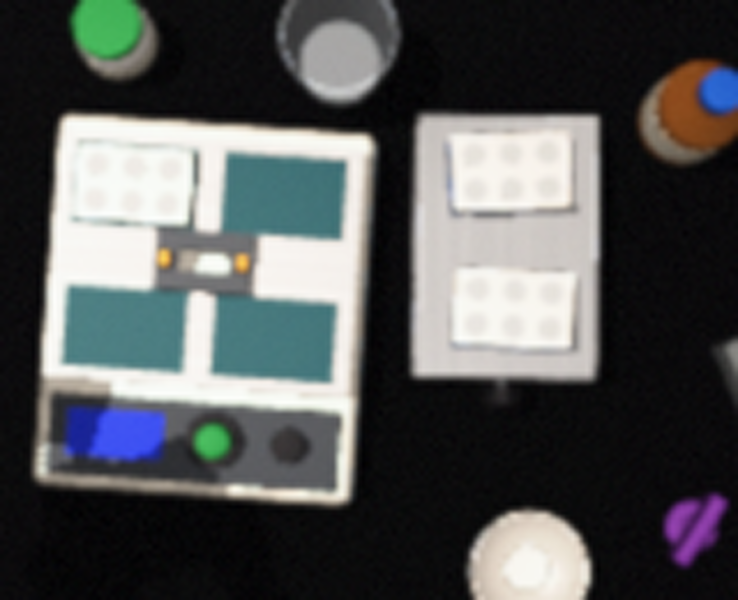

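Plate4 covers nest3 neatly (crop (133,183)) and the stacks are undisturbed. Next is plate3 at (660.5,-176), ψ 91.6.

```bash
python3 go.py 660.5 -176 165 91.6
```

```text
now [447.1 260.1 257.8] [-179.9    0.    85.5] t 11.1
turn [-0.09  0.04 -6.05] shift [-418.2  246.7   92.7]
```

```bash
python3 -m jog '[[[0,0,-2],[-45,25,0],0.2],[[0,0,-6],[-90,50,0],0.2],[[0,0,-6],[-130,80,0],0.2],[[0,0,-6],[-175,105,0],0.2],[[0,0,-6],[-215,130,0],0.2],[[0,0,-6],[-260,155,0],0.2],[[0,0,-6],[-300,180,0],0.2],[[0,0,-6],[-345,205,20],0.2],[[0,0,-6],[-385,230,40],0.2],[[0,0,-6],[-418,247,60],0.2]]' >/dev/null; python3 -m jog '[[[0,0,0],[0,0,30],0.2],[[0,0,0],[0,0,35],0.2],[[0,0,0],[0,0,35],0.2],[[0,0,0],[0,0,35],0.2],[[0,0,0],[0,0,35],0.2]]'|head -2;  python3 go.py 660.5 -176 104 91.6
```

```text
t: 12.55
position: [0.6614, -0.1742, 0.1657]
now [ 661.4 -174.2  165.7] [1.798e+02 1.000e-01 9.170e+01] t 12.6
turn [0.15 0.08 0.08] shift [-1.7 -1.1 61.7]
```

```bash
python3 -m jog '[[[0,0,0],[-1,-1,20],0.2],[[0,0,0],[-1,-1,40],0.2],[[0,0,0],[-1,-1,54],0.2],[[0,0,0],[-1,-1,61],0.2],[[0,0,0],[-1,-1,61],0.2],[[0,0,0],[-1,-1,61],0.5],[[0,0,0],[-1,-1,61],0.5],[[0,0,0],[-1,-1,61],0.5],[[0,0,0],[-1,-1,61],0.5],[[0,0,0],[-1,-1,61],0.5]]' 25; python3 -m jog '[[[0,0,0],[0,0,0],0.5],[[0,0,0],[2,0,0],0.5],[[0,0,0],[4,0,0],0.5],[[0,0,0],[6,0,0],0.5],[[0,0,0],[8,0,0],0.5],[[0,0,0],[10,0,0],0.5],[[0,0,0],[12,0,0],0.5],[[0,0,0],[14,0,0],0.5],[[0,0,0],[17,0,0],0.5],[[0,0,0],[20,0,0],0.5]]'
python3 - <<'E'
from h import *
d,im=cap("scene"); u=proj(d,(.66,-.175,.10)).astype(int)
cv2.imwrite("pics/g5.png",cv2.resize(im[u[1]-40:u[1]+40,u[0]-55:u[0]+55],(800,582),interpolation=cv2.INTER_CUBIC))
E
```

```text
t: 13.55
position: [0.6603, -0.1758, 0.1037]
orientation: [3.14, 0.001, 1.599]
contact_force: [-0.4, 1.5, 6.0]
grip_width: 0.054
grasp_force: 25.0
t: 14.55
position: [0.6599, -0.1565, 0.1037]
orientation: [3.14, 0.002, 1.599]
contact_force: [0.0, -3.4, 4.8]
grip_width: 0.0537
grasp_force: 25.0
```

View pics/g5.png

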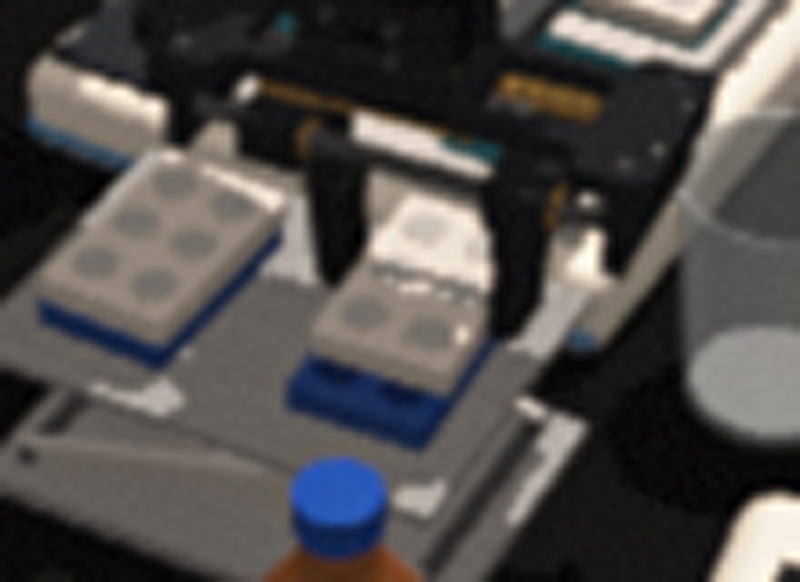

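The plate slides and the blue blank stays in place. Continue to nest1.

```bash
python3 -m jog '[[[0,0,0],[3,0,0],0.5],[[0,0,0],[8,0,0],0.5],[[0,0,0],[14,0,0],0.5],[[0,0,0],[20,0,0],0.5],[[0,0,0],[26,0,0],0.5],[[0,0,0],[32,0,0],0.5],[[0,0,0],[38,0,0],0.5],[[0,0,0],[44,0,0],0.5],[[0,0,0],[50,0,0],0.5],[[0,0,0],[56,0,0],0.5]]' >/dev/null;  python3 -m jog '[[[0,0,0],[7,0,0],0.5],[[0,0,0],[14,0,0],0.5],[[0,0,0],[21,0,0],0.5],[[0,0,0],[28,0,-2],0.5],[[0,0,0],[33,0,-5],0.5],[[0,0,0],[36,0,-8],0.5],[[0,0,0],[36,0,-8],0.5],[[0,0,0],[36,0,-8],0.5]]'; python3 go.py 646.5 -13.5 100 85.6
```

```text
t: 16.4
position: [0.6568, -0.0638, 0.1108]
orientation: [3.141, 0.0, 1.599]
contact_force: [1.1, -0.7, -1.6]
grip_width: 0.0535
grasp_force: 25.0
now [656.8 -63.8 110.8] [180.    0.   91.6] t 16.4
turn [0.01 0.01 6.03] shift [50.5 -8.9 10.8]
```

```bash
python3 -m jog '[[[0,0,1],[7,-1,0],0.5],[[0,0,2],[16,-3,0],0.5],[[0,0,3],[25,-5,0],0.5],[[0,0,4],[34,-7,0],0.5],[[0,0,5],[43,-8,0],0.5],[[0,0,6],[50.5,-9,2],0.5],[[0,0,6],[50.5,-9,6],0.5],[[0,0,6],[50.5,-9,10],0.5],[[0,0,6],[50.5,-9,10],0.5],[[0,0,6],[50.5,-9,10],0.5]]' >/dev/null;  python3 go.py 646.5 -13.3 89.5 85.6
```

```text
now [646.4 -13.8 100.5] [-180.    -0.    85.6] t 17.4
turn [-0.02 -0.    0.01] shift [ 0.5  0.1 11. ]
```

```bash
python3 -m jog '[[[0,0,0],[0.5,0,3],0.5],[[0,0,0],[0.5,0,6],0.5],[[0,0,0],[0.5,0,8],0.5],[[0,0,0],[0.5,0,9.5],0.5],[[0,0,0],[0.5,0,10.5],0.5],[[0,0,0],[0.5,0,11.2],0.5],[[0,0,0],[0.5,0,11.2],0.5],[[0,0,0],[0.5,0,11.2],0.5]]'; python3 -m jog '[[[0,0,0],[0,0,0],0.22],[[0,0,0],[0,0,0],0.22],[[0,0,0],[0,0,0],0.22],[[0,0,0],[0,0,-15],0.22],[[0,0,0],[0,0,-40],0.2],[[0,0,0],[0,0,-76],0.2],[[0,0,0],[0,0,-76],0.2],[[0,0,0],[0,0,-76],0.2]]'; python3 go.py 563.5 -176 165 86.3
```

```text
t: 18.2
position: [0.6465, -0.013, 0.0897]
orientation: [3.141, 0.0, 1.495]
contact_force: [-0.2, -0.0, 0.2]
grip_width: 0.0537
grasp_force: 25.0
t: 19.0
position: [0.6465, -0.0129, 0.1659]
orientation: [3.14, 0.0, 1.495]
contact_force: [-0.1, 1.0, -0.5]
grip_width: 0.0703
grasp_force: 0.0
now [646.5 -12.9 165.9] [179.9   0.   85.6] t 19.0
turn [ 0.07  0.01 -0.67] shift [-168.9  -70.3    0.9]
```

Now plate1, at (563.5,-176.5) and ψ 86.3. It was remeasured moments ago and hasn't moved.

```bash
python3 -m jog '[[[0,0,-0.7],[-40,-15,0],0.2],[[0,0,-0.7],[-80,-33,0],0.2],[[0,0,-0.7],[-120,-50,0],0.2],[[0,0,-0.7],[-150,-64,0],0.2],[[0,0,-0.7],[-169,-70,0],0.2],[[0,0,-0.7],[-169,-70,0],0.2],[[0,0,-0.7],[-169,-70,0],0.2],[[0,0,-0.7],[-169,-70,0],0.2]]' >/dev/null; python3 go.py 563.5 -176.3 104 86.3
```

```text
now [ 564.  -175.1  164.9] [-179.9   -0.    86.4] t 19.8
turn [-0.05 -0.04  0.09] shift [-1.3 -0.3 60.9]
```

```bash
python3 -m jog '[[[0,0,0],[-1,0,20],0.2],[[0,0,0],[-1,0,40],0.2],[[0,0,0],[-1,0,54],0.2],[[0,0,0],[-1,0,61],0.2],[[0,0,0],[-1,0,61],0.2],[[0,0,0],[-1,0,61],0.5],[[0,0,0],[-1,0,61],0.5],[[0,0,0],[-1,0,61],0.5],[[0,0,0],[-1,0,61],0.5],[[0,0,0],[-1,0,61],0.5]]' 25; python3 -m jog '[[[0,0,0],[0,0,0],0.5],[[0,0,0],[2,0,0],0.5],[[0,0,0],[4,0,0],0.5],[[0,0,0],[6,0,0],0.5],[[0,0,0],[8,0,0],0.5],[[0,0,0],[10,0,0],0.5],[[0,0,0],[12,0,0],0.5],[[0,0,0],[15,0,0],0.5],[[0,0,0],[18,0,0],0.5],[[0,0,0],[22,0,0],0.5]]';python3 -m jog '[[[0,0,0],[4,0,0],0.5],[[0,0,0],[9,0,0],0.5],[[0,0,0],[15,0,0],0.5],[[0,0,0],[21,0,0],0.5],[[0,0,0],[27,0,0],0.5],[[0,0,0],[33,0,0],0.5],[[0,0,0],[39,0,0],0.5],[[0,0,0],[45,0,0],0.5],[[0,0,0],[51,0,0],0.5],[[0,0,0],[57,0,0],0.5]]' ;  python3 -m jog '[[[0,0,0],[7,0,0],0.5],[[0,0,0],[14,0,0],0.5],[[0,0,0],[21,0,0],0.5],[[0,0,0],[28,0,-2],0.5],[[0,0,0],[33,0,-5],0.5],[[0,0,0],[36,0,-8],0.5],[[0,0,0],[36,0,-8],0.5],[[0,0,0],[36,0,-8],0.5]]'|tail -5; python3 go.py 542.9 -5.5 100 85.6
```

```text
t: 20.8
position: [0.564, -0.1771, 0.1053]
orientation: [3.14, 0.0, 1.507]
contact_force: [-0.1, 1.6, 6.0]
grip_width: 0.0538
grasp_force: 25.0
t: 21.8
position: [0.5655, -0.1561, 0.1053]
orientation: [3.14, 0.002, 1.506]
contact_force: [-0.8, -3.8, 4.1]
grip_width: 0.0534
grasp_force: 25.0
t: 22.8
position: [0.5687, -0.0977, 0.1044]
orientation: [-3.141, -0.0, 1.507]
contact_force: [-0.7, -1.9, 3.1]
grip_width: 0.0538
grasp_force: 25.0
position: [0.5711, -0.0625, 0.1126]
orientation: [3.141, 0.0, 1.507]
contact_force: [-0.8, 0.2, -2.0]
grip_width: 0.0537
grasp_force: 25.0
now [571.1 -62.5 112.6] [180.    0.   86.3] t 23.6
turn [0.02 0.01 0.73] shift [ 55.  -31.8  12.6]
```

```bash
python3 -m jog '[[[0,0,0.7],[7,-4,0],0.5],[[0,0,0.7],[16,-9,0],0.5],[[0,0,0.7],[25,-14,0],0.5],[[0,0,0.7],[34,-20,0],0.5],[[0,0,0.7],[43,-25,0],0.5],[[0,0,0.7],[51,-30,0],0.5],[[0,0,0.7],[55,-32,2],0.5],[[0,0,0.7],[55,-32,7],0.5],[[0,0,0.7],[55,-32,11],0.5],[[0,0,0.7],[55,-32,11],0.5]]' >/dev/null;  python3 go.py 542.9 -5.8 91.2 85.6
```

```text
now [542.5  -5.7 100.7] [-179.9   -0.    85.6] t 24.6
turn [-0.07 -0.01  0.01] shift [-0.1  0.4  9.5]
```

```bash
python3 -m jog '[[[0,0,0],[0,0,2],0.5],[[0,0,0],[0,0,4],0.5],[[0,0,0],[0,0,6],0.5],[[0,0,0],[0,0,8],0.5],[[0,0,0],[0,0,9],0.5],[[0,0,0],[0,0,9.8],0.5],[[0,0,0],[0,0,9.8],0.5],[[0,0,0],[0,0,9.8],0.5]]'; python3 -m jog '[[[0,0,0],[0,0,0],0.22],[[0,0,0],[0,0,0],0.22],[[0,0,0],[0,0,0],0.22],[[0,0,0],[0,0,-15],0.22],[[0,0,0],[0,0,-40],0.2],[[0,0,0],[0,0,-76],0.2],[[0,0,0],[0,0,-110],0],[[0,0,0],[0,0,-110],0]]'; python3 go.py 350 0 300 85.6
```

```text
t: 25.4
position: [0.5427, -0.0054, 0.0918]
orientation: [3.141, -0.0, 1.495]
contact_force: [-0.2, 0.3, -2.1]
grip_width: 0.0536
grasp_force: 25.0
t: 26.2
position: [0.5442, -0.0057, 0.2061]
orientation: [3.133, 0.001, 1.495]
contact_force: [0.7, -0.8, 0.6]
grip_width: 0.0842
grasp_force: 0.0
now [544.2  -5.7 206.1] [1.795e+02 1.000e-01 8.560e+01] t 26.2
turn [0.49 0.07 0.04] shift [  -9.2 -193.2  -95.5]
```

```bash
python3 -m jog '[[[0,0,0],[-4,-50,-40],0],[[0,0,0],[-9,-100,-80],0],[[0,0,0],[-9,-150,-95],0],[[0,0,0],[-9,-193,-95],0],[[0,0,0],[-9,-193,-95],0],[[0,0,0],[-9,-193,-95],0],[[0,0,0],[-9,-193,-95],0],[[0,0,0],[-9,-193,-95],0],[[0,0,0],[-9,-193,-95],0]]'|head -2
python3 - <<'E'
from meas import *
d,im=cap("top"); cv2.imwrite("pics/g6.png",cv2.resize(im[120:250,90:340],(800,416),interpolation=cv2.INTER_CUBIC))
for n in("top","scene"):
    d,im=cap(n);h=hsv(im); H,S,V=h[...,0],h[...,1],h[...,2]
    m=(H>18)&(H<32)&(S>110)&(V>100)
    show(n,comps(m,d,.008 if n=="top" else .005,60,(60,180,185,250) if n=="top" else (240,110,345,182)))
E
python3 go.py 482 359 60 83
```

```text
t: 27.1
position: [0.3503, 0.0002, 0.2962]
top mean [482.5 361.4] rect [482.5 361.2] [183.1  79.2] ang 82.9 long 82.8 n 923 px [136. 211.]
scene mean [481.1 359.7] rect [481.2 364.6] [189.2  81.9] ang 83.3 long 83.4 n 449 px [296. 158.]
now [3.499e+02 2.000e-01 2.964e+02] [-179.9   -0.    85.6] t 27.2
turn [-0.06 -0.02  2.64] shift [367.7 104.6 236.4]
```

View pics/g6.png

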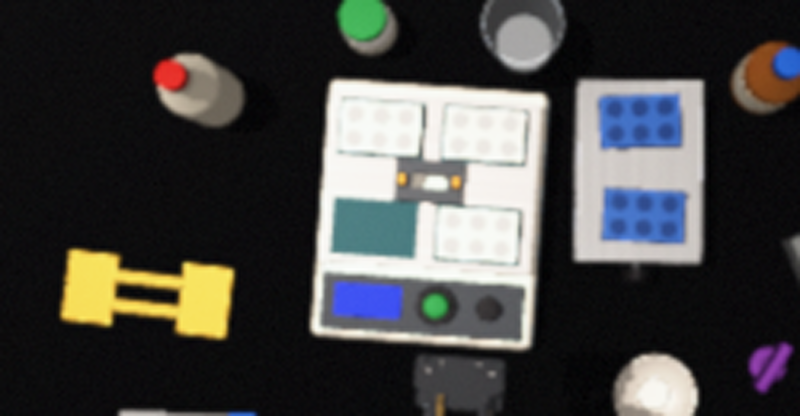

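All three plates sit on pads (crop (380,127), (485,133), (477,233)) and the blanks are still in place. Next is the strip.

```bash
python3 -m jog '[[[0,0,1],[50,14,0],0.3],[[0,0,2],[95,27,0],0.3],[[0,0,2.6],[140,40,0],0.3],[[0,0,2.6],[185,53,0],0.3],[[0,0,2.6],[230,66,20],0.3],[[0,0,2.6],[270,79,50],0.3],[[0,0,2.6],[305,90,80],0.3],[[0,0,2.6],[340,100,110],0.3],[[0,0,2.6],[369,105,140],0.3],[[0,0,2.6],[369,105,180],0.3]]'|head -1;python3 -m jog '[[[0,0,0],[0,0,30],0.3],[[0,0,0],[0,0,56],0.3],[[0,0,0],[0,0,56],0.3],[[0,0,0],[0,0,56],0.3],[[0,0,0],[0,0,56],0.3]]'|head -2;  python3 go.py 482.3 360.7 20 83
```

```text
t: 28.25
t: 28.75
position: [0.4831, 0.3606, 0.0623]
now [483.1 360.6  62.3] [ 1.799e+02 -1.000e-01  8.300e+01] t 28.8
turn [ 0.13 -0.08  0.03] shift [-0.1 -0.9 42.3]
```

```bash
python3 -m jog '[[[0,0,0],[0,-1,15],0.3],[[0,0,0],[0,-1,30],0.3],[[0,0,0],[0,-1,38],0.3],[[0,0,0],[0,-1,42],0.3],[[0,0,0],[0,-1,42],0.3],[[0,0,0],[0,-1,42],0.6],[[0,0,0],[0,-1,42],0.6],[[0,0,0],[0,-1,42],0.6],[[0,0,0],[0,-1,42],0.6],[[0,0,0],[0,-1,42],0.6]]' 30;  python3 -m jog '[[[0,0,0],[0,0,-10],0.6],[[0,0,0],[0,0,-40],0.6],[[0,0,0],[0,0,-80],0.6],[[0,0,0],[0,0,-120],0.6],[[0,0,0],[0,0,-150],0.6],[[0,0,0],[0,0,-150],0.6],[[0,0,0],[0,0,-150],0.6]]'; python3 go.py 598.8 44.3 160 85.6
python3 - <<'E'
from h import *
d,im=cap("scene"); u=proj(d,(.48,.36,.15)).astype(int)
cv2.imwrite("pics/g7.png",cv2.resize(im[u[1]-70:u[1]+70,u[0]-95:u[0]+95],(800,590),interpolation=cv2.INTER_CUBIC))
E
```

```text
t: 29.75
position: [0.4816, 0.3605, 0.0193]
orientation: [3.141, -0.001, 1.449]
contact_force: [-0.2, -1.0, 5.1]
grip_width: 0.0428
grasp_force: 30.0
t: 30.45
position: [0.4809, 0.3601, 0.1683]
orientation: [-3.141, 0.0, 1.449]
contact_force: [-0.2, 0.2, -2.9]
grip_width: 0.0433
grasp_force: 30.0
now [480.9 360.1 168.3] [-180.    0.   83.] t 30.4
turn [-0.04  0.02 -2.57] shift [-299.2  155.4    8.4]
```

View pics/g7.png

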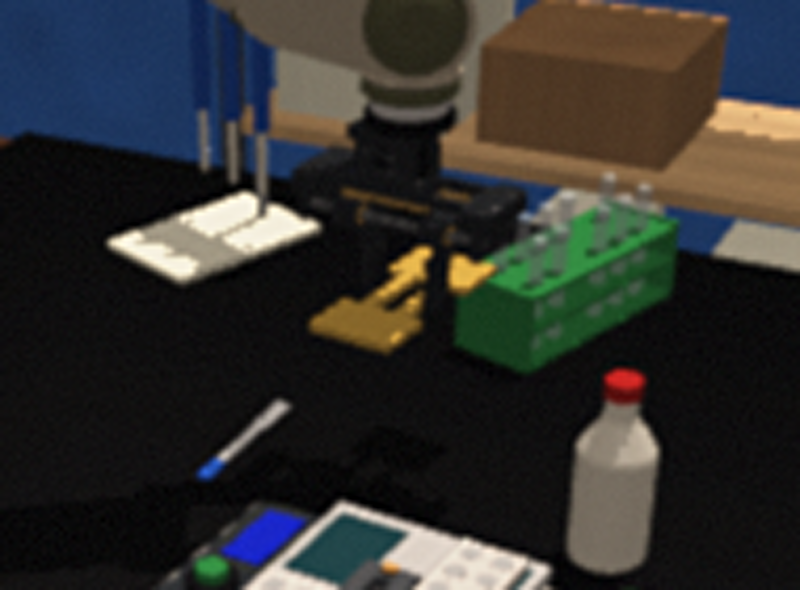

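The strip is held level (crop ~(400,300)). Before placing it I refine the boss centre from the brass lugs.

Run:
```python
from meas import *
for n,b in(("top",(208,168,240,184)),("scene",(280,180,312,204))):
    d,im=cap(n);k=4; im=cv2.resize(im,None,fx=k,fy=k,interpolation=cv2.INTER_LINEAR); h=hsv(im)
    d=dict(d); d["fx"]*=k;d["fy"]*=k;d["cx"]=d["cx"]*k+1.5;d["cy"]=d["cy"]*k+1.5
    H,S,V=h[...,0],h[...,1],h[...,2]
    o=comps((H>8)&(H<32)&(S>120)&(V>110),d,.088,20,tuple(4*x for x in b)); show(n,o)
    if len(o)==2: a,c=o[0][0],o[1][0]; print("mid",(a+c)/2,np.linalg.norm(a-c),np.degrees(np.arctan2(*(a-c)[::-1]))%180)
```

```text
top mean [600.9  71.6] rect [600.6  71.6] [ 7.4 11.5] ang 89.7 long 0.8 n 126 px [863. 704.]
top mean [596.9  16.2] rect [596.8  16.1] [ 8.2 11.5] ang 89.6 long 1.7 n 139 px [930. 708.]
mid [598.92745711  43.89858921] 55.48105469407072 85.90214266179484
scene mean [602.1  68.9] rect [602.1  69. ] [9.9 9.6] ang 26.2 long 160.4 n 92 px [1178.  748.]
scene mean [596.9  15.7] rect [596.7  16. ] [11.9 14.2] ang 26.3 long 111.9 n 159 px [1142.  782.]
mid [599.53789027  42.30661742] 53.49877040796576 84.44271194582407
```

```bash
python3 go.py 599 43.6 130 85.6|tail -1; python3 -m jog '[[[0,0,0],[-30,15,0],0.6],[[0,0,-1],[-65,34,0],0.6],[[0,0,-1],[-100,52,0],0.6],[[0,0,-2],[-135,70,0],0.6],[[0,0,-2.6],[-170,88,0],0.6],[[0,0,-2.6],[-205,106,0],0.6],[[0,0,-2.6],[-240,125,0],0.6],[[0,0,-2.6],[-270,140,0],0.6],[[0,0,-2.6],[-290,150,0],0.6],[[0,0,-2.6],[-300,155,0],0.6]]'|head -1;python3 -m jog '[[[0,0,0],[0,0,10],0.6],[[0,0,0],[0,0,25],0.6],[[0,0,0],[0,0,35],0.6],[[0,0,0],[0,0,38],0.6],[[0,0,0],[0,0,38],0.6],[[0,0,0],[0,0,38],0.6]]'|head -2;  python3 go.py 599 43.5 110 85.7
```

```text
turn [-0.18  0.11 -2.57] shift [-299.6  156.    37. ]
t: 31.6
t: 32.2
position: [0.5989, 0.0442, 0.1311]
now [598.9  44.2 131.1] [180.   -0.   85.7] t 32.2
turn [ 0.04 -0.   -0.04] shift [-0.7  0.1 21.1]
```

```bash
python3 -m jog '[[[0,0,0],[-0.6,0,7],0.6],[[0,0,0],[-0.6,0,14],0.6],[[0,0,0],[-0.6,0,19],0.6],[[0,0,0],[-0.6,0,22],0.6],[[0,0,0],[-0.6,0,24],0.6],[[0,0,0],[-0.6,0,26],0.6],[[0,0,0],[-0.6,0,28],0.6],[[0,0,0],[-0.6,0,29],0.6],[[0,0,0],[-0.6,0,29],0.6]]'
```

```text
t: 33.1
position: [0.5988, 0.0432, 0.1023]
orientation: [3.141, 0.0, 1.495]
contact_force: [-2.0, -0.1, 3.0]
grip_width: 0.0434
grasp_force: 30.0
```

Seated at the expected height. Release and retreat towards the bolt.

```bash
python3 -m jog '[[[0,0,0],[0,0,0.3],0.4],[[0,0,0],[0,0,0.3],0.4],[[0,0,0],[0,0,0.3],0.4],[[0,0,0],[0,0,-12],0.4],[[0,0,0],[0,0,-40],0.4],[[0,0,0],[0,0,-80],0.4],[[0,0,0],[0,0,-120],0.4],[[0,0,0],[0,0,-120],0.4]]'|head -2; python3 go.py 400 -350 220 24.5
```

```text
t: 33.9
position: [0.6004, 0.0431, 0.2283]
now [600.4  43.1 228.3] [179.4   0.   85.6] t 33.9
turn [ 0.6  -0.32 61.14] shift [-407.2 -170.     6.6]
```

```bash
python3 -m jog '[[[0,0,6],[-40,-17,0],0.5],[[0,0,12],[-80,-34,0],0.5],[[0,0,18],[-120,-51,0],0.5],[[0,0,24],[-160,-68,0],0.5],[[0,0,30],[-200,-85,0],0.5],[[0,0,36],[-240,-102,0],0.5],[[0,0,42],[-280,-119,0],0.5],[[0,0,48],[-320,-136,0],0.5],[[0,0,54],[-360,-153,0],0.5],[[0,0,61],[-405,-170,0],0.5]]'|head -1;python3 -m jog '[[[0,0,0],[0,0,0],0.5],[[0,0,0],[0,0,0],0.5],[[0,0,0],[0,0,0],0.5]]'|head -3
python3 - <<'E'
from meas import *
for n in("top","scene"):
    d,im=cap(n);k=4
    if n=="scene": 
        u=proj(d,(.6,.04,.08)).astype(int); cv2.imwrite("pics/g8.png",cv2.resize(im[u[1]-40:u[1]+50,u[0]-60:u[0]+60],(800,600),interpolation=cv2.INTER_CUBIC))
    im=cv2.resize(im,None,fx=k,fy=k,interpolation=cv2.INTER_LINEAR); h=hsv(im)
    d=dict(d); d["fx"]*=k;d["fy"]*=k;d["cx"]=d["cx"]*k+1.5;d["cy"]=d["cy"]*k+1.5
    H,S,V=h[...,0],h[...,1],h[...,2]
    u=proj(d,(.6,.04,.09)).astype(int)
    show(n+" strip",comps((H>18)&(H<32)&(S>110)&(V>100),d,.091,400,(u[0]-150,u[1]-130,u[0]+150,u[1]+130)))
    u=proj(d,(.511,-.384,.08)).astype(int)
    show(n+" wing",comps(((H<8)|(H>172))&(S>150)&(V>(150 if n=="top" else 90)),d,.083,200,(u[0]-70,u[1]-70,u[0]+70,u[1]+80)))
    show(n+" stand",comps((S<60)&(V>60)&(V<150),d,.045,600,(u[0]-100,u[1]-100,u[0]+90,u[1]+100)))
E
```

```text
t: 34.9
t: 35.2
position: [0.3987, -0.3468, 0.2217]
orientation: [-3.141, -0.0, 0.431]
top strip mean [598.3  43.6] rect [598.3  43.8] [180.3  75.1] ang 85.9 long 86.2 n 14849 px [896. 706.]
top wing mean [ 511.8 -383.7] rect [ 511.6 -383.7] [55.2 12.9] ang 23.1 long 23.9 n 912 px [1416.  807.]
top stand mean [ 512.  -381.8] rect [ 511.3 -383.5] [84.3 76.7] ang 22.4 long 15.2 n 6230 px [1401.  807.]
scene strip mean [600.6  36.7] rect [600.   40.9] [190.3  79.7] ang 86.2 long 86.1 n 11703 px [1158.  767.]
scene wing mean [ 514.4 -388.8] rect [ 517.7 -388.6] [66.2 27.1] ang 11.4 long 21.4 n 2071 px [ 721. 1106.]
scene wing mean [ 524.5 -411.6] rect [ 518.6 -412.2] [40.3 11.9] ang 4.9 long 4.5 n 404 px [ 711. 1137.]
scene stand mean [ 521.1 -395.1] rect [ 512.7 -386.5] [84.1 73.5] ang 22.5 long 41.6 n 8134 px [ 732. 1161.]
```

View pics/g8.png

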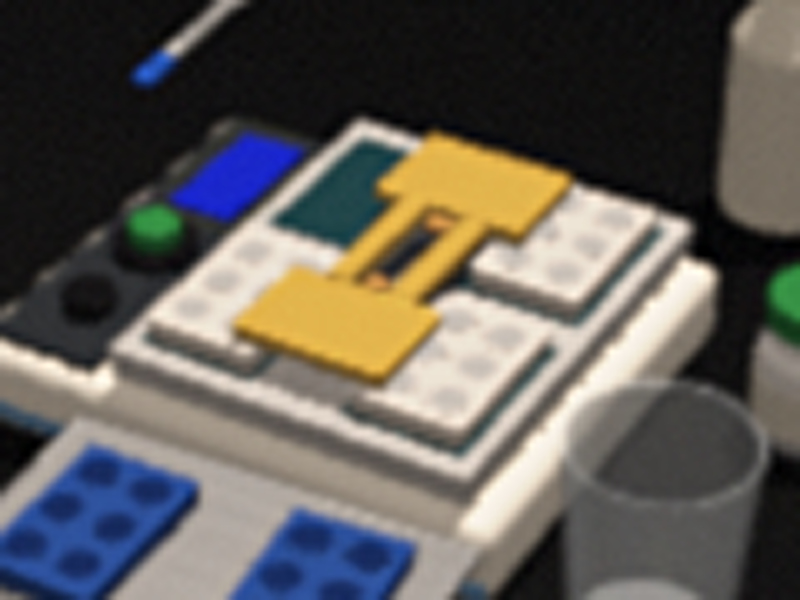

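The strip lies slot over slot with the lugs inside (crop ~(410,250)). Now grasp the red wing of the bolt in the stand.

```bash
python3 go.py 511.7 -383.9 120 23.5
```

```text
now [ 398.9 -346.6  221.9] [-180.    -0.    24.8] t 35.3
turn [-0.01 -0.01  1.26] shift [ 86.8  81.1 101.9]
```

```bash
python3 -m jog '[[[0,0,1.3],[30,28,20],0.55],[[0,0,1.3],[60,55,50],0.55],[[0,0,1.3],[87,81,80],0.55],[[0,0,1.3],[87,81,102],0.55],[[0,0,1.3],[87,81,102],0.55],[[0,0,1.3],[87,81,102],0.55],[[0,0,1.3],[87,81,102],0.55]]'|head -2; python3 go.py 511.7 -383.9 76 23.5
```

```text
t: 36.0
position: [0.5114, -0.3851, 0.1218]
now [ 511.4 -385.1  121.8] [ 1.798e+02 -1.000e-01  2.340e+01] t 36.0
turn [ 0.15 -0.05 -0.15] shift [ 0.7 -1.1 45.8]
```

```bash
python3 -m jog '[[[0,0,0],[0.7,-1,15],0.55],[[0,0,0],[0.7,-1,30],0.55],[[0,0,0],[0.7,-1,40],0.55],[[0,0,0],[0.7,-1,45],0.55],[[0,0,0],[0.7,-1,45],0.55],[[0,0,0],[0.7,-1,45],1],[[0,0,0],[0.7,-1,45],1],[[0,0,0],[0.7,-1,45],1],[[0,0,0],[0.7,-1,45],1],[[0,0,0],[0.7,-1,45],1]]' 40; python3 -m jog '[[[0,0,0],[0,0,0],1],[[0,0,0],[0,0,-5],1],[[0,0,0],[0,0,-15],1],[[0,0,0],[0,0,-30],1],[[0,0,0],[0,0,-60],1],[[0,0,0],[0,0,-100],1],[[0,0,0],[0,0,-120],1],[[0,0,0],[0,0,-120],1],[[0,0,0],[0,0,-120],1]]'
python3 - <<'E'
from meas import *
for n in("top","scene"):
    d,im=cap(n); 
    if n=="scene":
        u=proj(d,(.511,-.384,.18)).astype(int); a=cv2.resize(im[max(0,u[1]-50):u[1]+60,u[0]-70:u[0]+70],(760,597),interpolation=cv2.INTER_CUBIC); cv2.imwrite("pics/g9.png",a)
E
python3 go.py 600 43.6 220 85.6
```

```text
t: 37.0
position: [0.5116, -0.3841, 0.0751]
orientation: [3.141, -0.0, 0.407]
contact_force: [-0.5, -0.7, 2.5]
grip_width: 0.0114
grasp_force: 40.0
t: 37.9
position: [0.5112, -0.3835, 0.1941]
orientation: [-3.141, 0.0, 0.407]
contact_force: [-0.2, -0.4, -1.7]
grip_width: 0.0119
grasp_force: 40.0
now [ 511.  -383.4  193. ] [-1.798e+02  1.000e-01  2.330e+01] t 38.0
turn [-1.900e-01 -4.000e-02 -6.227e+01] shift [ 250.8 -356.9  -26.2]
```

View pics/g9.png

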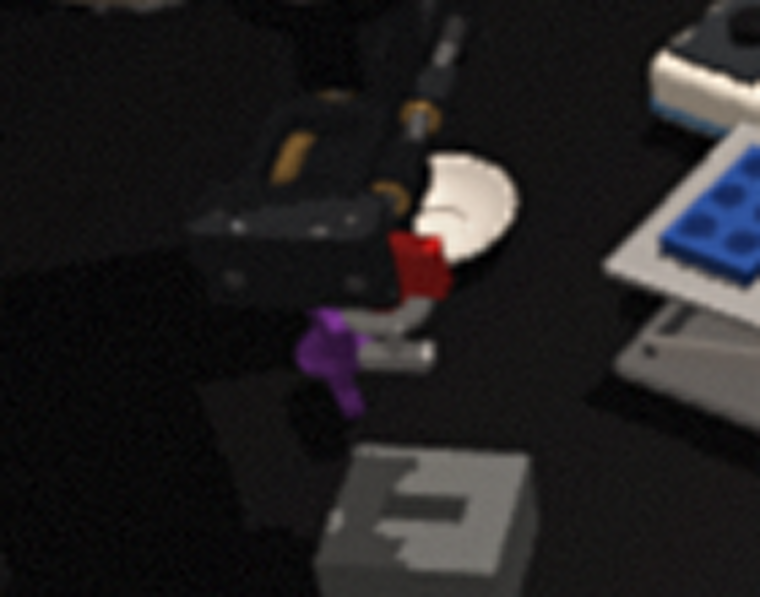

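The bolt is held upright, with the washer and T-head hanging below the gripper (crop (395,340)). Carry it over, turning by 62°.

```bash
python3 -m jog '[[[0,0,0],[12,-17,-5],1],[[0,0,-7],[37,-53,-10],1],[[0,0,-14],[62,-89,-10],1],[[0,0,-21],[87,-125,-10],1],[[0,0,-28],[112,-160,-10],1],[[0,0,-35],[137,-196,-10],1],[[0,0,-42],[162,-232,-10],1],[[0,0,-49],[187,-267,-10],1],[[0,0,-56],[212,-303,-10],1],[[0,0,-62.2],[237,-339,-10],1]]'|head -1; python3 -m jog '[[[0,0,0],[0,0,0],1],[[0,0,0],[0,0,0],1],[[0,0,0],[0,0,0],1],[[0,0,0],[0,0,0],1]]'|head -3;  python3 go.py 599 43.6 165 85.6
```

```text
t: 39.0
t: 39.4
position: [0.5946, 0.0204, 0.2046]
orientation: [-3.141, 0.0, 1.491]
now [594.6  20.4 204.6] [-180.     0.    85.4] t 39.4
turn [-0.03  0.   -0.18] shift [23.5  2.6 39.6]
```

```bash
python3 -m jog '[[[0,0,0],[12,1,0],1],[[0,0,-0.2],[23,2.6,10],1],[[0,0,-0.2],[23,2.6,25],1],[[0,0,-0.2],[23,2.6,36],1],[[0,0,-0.2],[23,2.6,38],1],[[0,0,-0.2],[23,2.6,38],1],[[0,0,-0.2],[23,2.6,38],1]]'|head -3;  python3 go.py 599 43.6 150 85.6
python3 - <<'E'
from h import *
d,im=cap("scene"); u=proj(d,(.6,.044,.1)).astype(int); p=[proj(d,(.5990+dx,.0436+dy,.083)) for dx,dy in((0,0),(.0015,.019),(-.0015,-.019))]
print(u,np.round(p,1))
cv2.imwrite("pics/g10.png",cv2.resize(im[u[1]-30:u[1]+30,u[0]-40:u[0]+40],(800,600),interpolation=cv2.INTER_CUBIC))
E
```

```text
t: 40.1
position: [0.5995, 0.0439, 0.1672]
orientation: [3.141, -0.0, 1.496]
now [599.5  43.9 167.2] [179.9  -0.   85.7] t 40.1
turn [ 0.05 -0.    0.12] shift [-0.4 -0.5 17.2]
[290 187] [[289.8 191.8]
 [292.8 188.8]
 [286.6 194.9]]
```

View pics/g10.png

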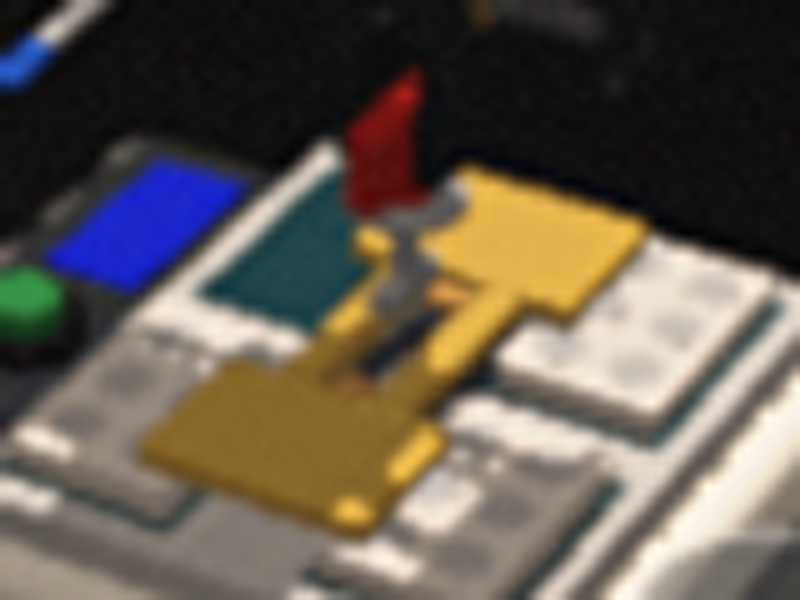

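The T-head hangs over the slot and is parallel to it (crop (405,275)). Lower it while watching the force.

```bash
python3 -m jog '[[[0,0,0],[-0.4,-0.5,6],1],[[0,0,0],[-0.4,-0.5,12],1],[[0,0,0],[-0.4,-0.5,17],1],[[0,0,0],[-0.4,-0.5,21],1],[[0,0,0],[-0.4,-0.5,24],1],[[0,0,0],[-0.4,-0.5,26],1],[[0,0,0],[-0.4,-0.5,28],1],[[0,0,0],[-0.4,-0.5,28],1]]'
```

```text
t: 40.95
position: [0.5986, 0.0436, 0.1385]
orientation: [-3.141, -0.0, 1.496]
contact_force: [-0.8, -0.6, -1.3]
grip_width: 0.012
grasp_force: 40.0
```

Head bottom is at about 76 mm, so it is in the slot, with no contact force. Continue.

```bash
python3 -m jog '[[[0,0,0],[0,0,3],1],[[0,0,0],[0,0,6],1],[[0,0,0],[0,0,9],1],[[0,0,0],[0,0,12],1],[[0,0,0],[0,0,14],1],[[0,0,0],[0,0,15.5],1],[[0,0,0],[0,0,16.5],1],[[0,0,0],[0,0,16.5],1]]'
```

```text
t: 41.75
position: [0.5986, 0.0436, 0.1221]
orientation: [-3.141, -0.0, 1.496]
contact_force: [-0.4, 0.3, -0.8]
grip_width: 0.0117
grasp_force: 40.0
```

```bash
python3 -m jog '[[[0,0,0],[0,0,0.7],1],[[0,0,0],[0,0,0.7],1],[[0,0,6],[0,0,0.7],1],[[0,0,12],[0,0,0.7],1],[[0,0,18],[0,0,0.7],1],[[0,0,24],[0,0,0.7],1],[[0,0,30],[0,0,0.7],1],[[0,0,37],[0,0,0.7],1],[[0,0,44],[0,0,0.7],1],[[0,0,50],[0,0,0.7],1]]'; python3 -m jog '[[[0,0,7],[0,0,0],1],[[0,0,14],[0,0,0],1],[[0,0,21],[0,0,0],1],[[0,0,28],[0,0,0],1],[[0,0,34],[0,0,0],1],[[0,0,38],[0,0,0],1],[[0,0,40],[0,0,0],1],[[0,0,40],[0,0,0],1],[[0,0,40],[0,0,0],1]]'
```

```text
t: 42.75
position: [0.5987, 0.0436, 0.1216]
orientation: [3.142, -0.0, 0.619]
contact_force: [-0.1, 0.1, -1.1]
grip_width: 0.0114
grasp_force: 40.0
t: 43.65
position: [0.5987, 0.0436, 0.1216]
orientation: [-3.142, -0.0, -0.074]
contact_force: [-1.0, -0.6, -1.6]
grip_width: 0.0118
grasp_force: 40.0
```

```bash
python3 -m jog '[[[0,0,0],[0,0,0.6],1],[[0,0,0],[0,0,1],1],[[0,0,0],[0,0,1],1]]'|tail -3; python3 -m jog '[[[0,0,0],[0,0,0.6],0.6],[[0,0,0],[0,0,0.6],0.6],[[0,0,0],[0,0,0.6],0.6],[[0,0,0],[0,0,0.6],0.6],[[0,0,0],[0,0,-15],0.6],[[0,0,0],[0,0,-50],0.6],[[0,0,0],[0,0,-90],0.6],[[0,0,0],[0,0,-90],0.6],[[0,0,0],[0,0,-90],0.6]]'; python3 go.py 420 40 212 -4.4
```

```text
contact_force: [-1.0, 0.3, 4.3]
grip_width: 0.0117
grasp_force: 40.0
t: 44.85
position: [0.5987, 0.0436, 0.2108]
orientation: [3.142, -0.001, -0.074]
contact_force: [-0.4, 1.4, -0.2]
grip_width: 0.0352
grasp_force: 0.0
now [598.7  43.6 210.8] [ 1.8e+02 -1.0e-01 -4.3e+00] t 44.9
turn [ 0.   -0.07  0.13] shift [-177.9   16.9   -1.4]
```

```bash
python3 -m jog '[[[0,0,0],[-45,4,0],1],[[0,0,0],[-90,8,0],1],[[0,0,0],[-135,12,0],1],[[0,0,0],[-180,16,0],1],[[0,0,0],[-210,18,0],1],[[0,0,0],[-210,18,0],1],[[0,0,0],[-210,18,0],1],[[0,0,0],[-210,18,0],1]]'|head -3
python3 - <<'E'
from meas import *
d,im=cap("scene"); u=proj(d,(.6,.044,.09)).astype(int)
cv2.imwrite("pics/g11.png",cv2.resize(im[u[1]-45:u[1]+45,u[0]-60:u[0]+60],(800,600),interpolation=cv2.INTER_CUBIC))
for n in("top","scene"):
    d,im=cap(n);k=4; im=cv2.resize(im,None,fx=k,fy=k,interpolation=cv2.INTER_LINEAR); h=hsv(im)
    d=dict(d); d["fx"]*=k;d["fy"]*=k;d["cx"]=d["cx"]*k+1.5;d["cy"]=d["cy"]*k+1.5
    H,S,V=h[...,0],h[...,1],h[...,2]; u=proj(d,(.6,.044,.12)).astype(int)
    show(n+" wing",comps(((H<8)|(H>172))&(S>150)&(V>90),d,.129,100,(u[0]-80,u[1]-80,u[0]+80,u[1]+80)))
    u=proj(d,(.469,.04,.066)).astype(int)
    show(n+" btn",comps((H>45)&(H<75)&(S>120)&(V>50),d,.066,100,(u[0]-70,u[1]-70,u[0]+70,u[1]+70)))
E
```

```text
t: 45.65
position: [0.3888, 0.0412, 0.2101]
orientation: [-3.142, 0.0, -0.075]
top wing mean [597.1  42.4] rect [597.8  42. ] [14.8 50.2] ang 86.7 long 176.5 n 934 px [893. 705.]
top btn mean [469.4  39.8] rect [469.5  39.7] [25.9 25.1] ang 89.6 long 103.7 n 787 px [904. 862.]
scene wing mean [600.3  33.2] rect [604.7  27.2] [38.6 71.2] ang 79.9 long 164.2 n 1184 px [1157.  725.]
scene wing mean [612.7   2.4] rect [612.4   3.9] [12.  27.7] ang 48.9 long 140.1 n 225 px [1154.  750.]
scene btn mean [469.6  38.6] rect [469.5  38.5] [26.1 35.5] ang 28.8 long 121.6 n 676 px [1009.  748.]
```

View pics/g11.png

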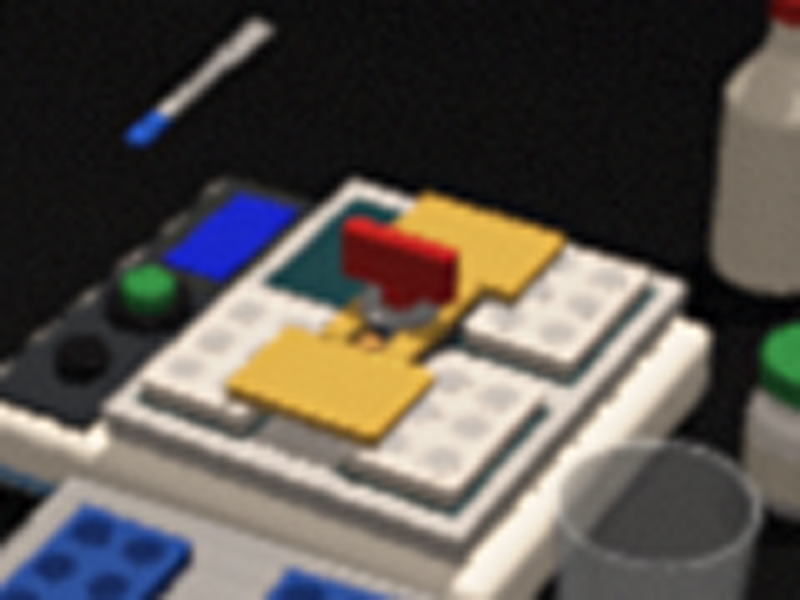

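The bolt is locked: the wing lies across the slot and the washer is down (crop (400,270)). Now the button at (469.4,39.5), top at about z 66.

```bash
python3 go.py 469.4 39.5 95 -4.3 | tail -1; python3 -m jog '[[[0,0,0],[40,-2,20],1],[[0,0,0],[80,-4,60],1],[[0,0,0],[80,-4.3,95],1],[[0,0,0],[80,-4.3,112],1],[[0,0,0],[80,-4.3,112],1],[[0,0,0],[80,-4.3,112],1],[[0,0,0],[80,-4.3,112],1]]'; python3 go.py 469.4 39.5 80 -4.3
```

```text
turn [-0.01  0.04  0.04] shift [ 80.8  -4.2 115.1]
t: 46.5
position: [0.4687, 0.0396, 0.0997]
orientation: [3.141, -0.002, -0.074]
contact_force: [0.4, 0.1, -0.3]
grip_width: 0.0005
grasp_force: 0.0
now [468.7  39.6  99.7] [ 1.8e+02 -1.0e-01 -4.3e+00] t 46.5
turn [ 0.01 -0.13  0.03] shift [ 0.7  0.  19.7]
```

```bash
python3 -m jog '[[[0,0,0],[0,0,6],1],[[0,0,0],[0,0,11],1],[[0,0,0],[0,0,15],1],[[0,0,0],[0,0,17],1],[[0,0,0],[0,0,18],1],[[0,0,0],[0,0,19],1],[[0,0,0],[0,0,19],1]]'
```

```text
t: 47.2
position: [0.4683, 0.0396, 0.0811]
orientation: [3.141, -0.002, -0.074]
contact_force: [-5.2, 0.5, 22.4]
grip_width: 0.0002
grasp_force: 11.2
```

22 N at tip z of about 64 mm suggests it has bottomed out. I'll verify the spring travel on release, then on a second slow press.

```bash
for i in 1 2 3 4 5 6 7; do python3 -m jog '[[[0,0,0],[0,0,-1],1],[[0,0,0],[0,0,-1],1]]'|sed -n '2p;4p'|tr '\n' ' ';echo; done
```

```text
position: [0.4682, 0.0396, 0.0813] contact_force: [-1.9, -0.6, 12.1] 
position: [0.4682, 0.0396, 0.0819] contact_force: [-0.2, 0.4, 4.1] 
position: [0.4682, 0.0396, 0.0827] contact_force: [0.7, 0.4, 4.3] 
position: [0.4682, 0.0396, 0.0836] contact_force: [0.7, -0.5, 3.4] 
position: [0.4682, 0.0396, 0.0846] contact_force: [1.1, 0.1, 2.7] 
position: [0.4682, 0.0396, 0.0856] contact_force: [1.7, -0.1, 2.7] 
position: [0.468, 0.0396, 0.0865] contact_force: [2.8, 0.2, 1.2]
```

The spring force falls from about 5 N to 0 over 6 mm, so the button was fully pressed and is releasing. Retreat and make a final check.

```bash
python3 -m jog '[[[0,0,0],[0,0,-10],1],[[0,0,0],[0,0,-50],1],[[0,0,0],[0,0,-100],1],[[0,0,0],[-40,0,-130],1],[[0,0,0],[-80,0,-150],1],[[0,0,0],[-90,0,-150],1],[[0,0,0],[-90,0,-150],1],[[0,0,0],[-90,0,-150],1],[[0,0,0],[-90,0,-150],1]]'
python3 - <<'E'
from meas import *
d,im=cap("top"); cv2.imwrite("pics/g12.png",cv2.resize(im[110:260,90:400],(800,387),interpolation=cv2.INTER_CUBIC))
E
```

```text
t: 49.5
position: [0.379, 0.0462, 0.2359]
orientation: [-3.141, 0.002, -0.075]
contact_force: [-0.5, 0.1, -0.4]
grip_width: 0.0007
grasp_force: 0.0
```

View pics/g12.png

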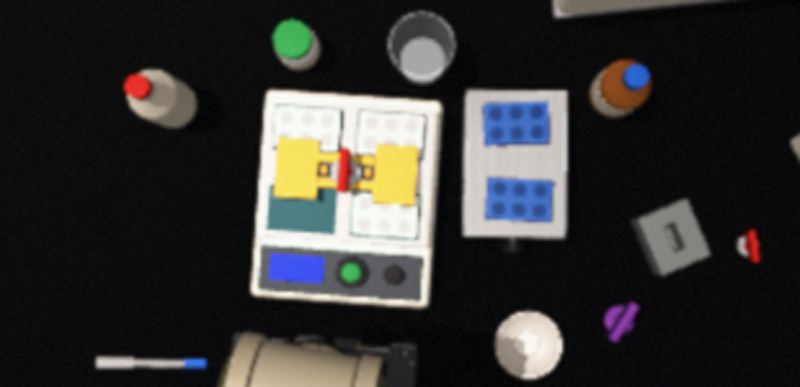

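The plates, strip and locked bolt are in place (bolt at crop (345,170)). The button is free, the robot is clear and the bystanders haven't moved.

```bash
python3 -c "from station import r; print(r.job_done())"
```

```text
the job is handed in; nothing more can be done
None
```

The job is handed in at about 50 s of the 210 s limit, with no verdict returned: the three white plates found are on pads, the strip is on the boss, the T-bolt is locked, the start button was pressed and released, and the blanks and bystanders look unmoved in the last picture.

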